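Hook the remote caddy out from under the TV shelf

ROBOT

A 7-joint arm with a two-finger parallel gripper is mounted at the origin on the work surface. World frame = base frame: x ahead of the robot, y to its left, z up, the work surface at z = 0. Lengths are in mm, angles in rad, forces in N, time in s.
With the tool pointing down it reaches from about 400 to 900 mm from the base axis. Payload 5.5 kg.
Tool frame: the origin (TCP) lies midway between the tips of the shut fingers; the grasp point (between the pads) lies 19 mm behind it; z points along the fingers, y is the direction in which the jaws open and shut (so a half turn about z gives the same grasp; the last joint's range is limited). The gripper opens to 85 mm and grips with 20 to 120 N. Pads are 22 mm wide; open, the fingers measure 114 mm over their backs; the gripper's body (76 mm by 85 mm) begins 54 mm behind the grasp point. The pads swing forward as they close: fully open they stand 13 mm farther back than shut.
Start: joints at [-0.899, 0.501, -0.427, 1.55, 0.221, 1.138, -0.21], TCP at [258.343, 596.456, 199.01] pointing down, gripper open.
Joint ranges: [-2.88, 2.88], [-0.31, 2.03], [-1.54, 1.56], [0.2, 2.42], [-1.41, 4.55], [0.19, 2.02], [-2.57, 2.57]. Speed limits (rad/s): [2.57, 2.57, 3.14, 3.14, 3.14, 3.14, 3.14].

INTERFACE

Orientations are given as a unit quaternion [w, x, y, z].
In Python, from station import sense, grab_frame, camera_info, sign_off, spot_in gives the robot as it stands.
- The arm moves only by the tool apply_moves, never from a script. Its argument "motion" is a list that holds one entry, the list of rows, each a list of 5 numbers: the shift along the tool's x, y, z in units of 40 mm (1.0 is 40 mm), then the turn about the tool's z in units of 5 degrees (1.0 is 5 degrees), then the opening, from -1 (shut) to 1 (fully open). A call has 1 to 20 rows; each row shifts and turns the commanded pose from where the row before left it, along the tool's axes as they then stand; what a row does not reach is not made up. A row lasts 1/12 s, in which the tool goes at most 41.7 mm and 7.16 degrees, less where a joint would pass 70% of its speed; a pose out of reach is approached as far as the arm can. A call is refused whole if a number of a shift passes 1 or a number of a turn 1, either way. A call with a gripper value outside its range is refused whole. The fingers move at their own pace and stop on an object; "grip_force" is the grip in N (left out, the last holds). Time passes only in rows, so rows that do not move let the fingers close. It gives the time, the measured TCP pose, the force and the opening at its end, in the units of the state.
- sense(): the state, without advancing time (a new reading comes with each control period).
- grab_frame(name): name is "scene" or "top" or "wrist"; returns the picture (384x512x3 uint8, red, green, blue); there is no depth.
- camera_info(name): a dict with "fx", "fy", "cx", "cy" (pixels), "position" and "attitude" of the camera in the world; the wrist camera has in their place "tool_from_camera" (4x4, takes a point from camera to tool coordinates, whose origin is the TCP and whose axes are the flange's). Camera axes: x right, y down, z forward; pixel columns grow to the right and rows downward; lengths in mm; the calibration is good to about 2 mm. A picture is of the moment at which its call begins: read the wrist's pose just before it. camera_info takes no time and is no camera call.
- sign_off(): hands the job in, once; it reports no verdict.
Trained networks look in the newest picture that a camera, given by its name, has taken for a name from the list of things; names that differ only in an ending like _2 or _b are one class to them, and where a whole thing is asked for, a point or a joint stands for the part that bears it (a point fixed in the world has none). Each returns a list of dicts, best first, with "score" (0 to 1); they miss things now and then, are a little off and sometimes report something else, mostly with a low value. They report only what shows in the picture. A call takes as long as a camera call. They do not tell look-alikes from the thing itself.
- spot_in(camera, query): "xyz" ([x, y, z] in mm, in the coordinates of the camera as it stood for that picture, good to about 4 mm: the middle of the surface that is visible of it).
The state is a dict: "time_s": time; "qpos": joint angles; "dq": joint speeds; "joint_efforts": joint torques, N m; "position": TCP position; "ee_rot": TCP orientation; "force": force on the tool from outside, world axes, zero at the start; "torque": the same for the moment, N m; "finger_gap": opening from 0.0 (shut) to 1.0 (fully open).
Only numpy, scipy, OpenCV 4.12 (cv2) and the standard library are available. Lean on these libraries where they do the work, as an engineer would, in place of code of your own. Each camera call takes 0.05 s, during which the arm holds its last target.

TASK

The black remote-control caddy has been pushed back under the glass TV shelf. Take the steel hook from its rest, hook it behind the caddy's near rim and, touching the caddy with the hook only, draw it out until it is pressed squarely and firmly, but not hard, against the middle of the parking rail's blue buffer, and leave it resting there with the remote still inside. Lay the hook back in its rest and disturb nothing else on the table.

Things in the scene. Friction and masses are not known exactly. Their poses are not given: they have to be found in the camera images.
- hook_grip (a point): Centre of the hook's orange square handle (80 long x 20 wide x 24 high; grip from above across the 20, with 60 N or more so that it does not swivel). x runs along the 10 mm steel shaft to the prong end, z is up, y across. At x = +210 mm the shaft bends straight down into a 10 mm prong, its tip 70 mm below the axis. Behind the handle a 10 mm neck ends in a brass ball (24 mm dia, centre x = -86)
- hook_tip (a point): Lowest point of the hook's prong: in the hook's frame at (210, 0, -70) mm from hook_grip; same axes.
- hook: The whole hook, 220 g; origin and axes are those of hook_grip.
- rest: Fixed dark wooden rest of the hook: base 150 x 70 x 10 mm, origin under its centre, x along the hook as it lies, prong end to +x. Posts at x = -55 and +55 mm (8 thick) bear upward-open brass V notches (90 degrees, 48 mm wide at the top, tops 127 mm above the table) that hold the neck and the shaft, one each side of the handle. The prong hangs freely.
- rest_home (a point): Where the centre of the handle lies with the hook in its rest: 110 mm above the rest's origin, same axes as the hook (it may lie 11 mm off along x either way). Lowered over the notches and let go, the hook centres itself across.
- caddy: Loose open black box with red lining: 180 (x) x 130 (y) x 60 high, walls and floor 5 mm, origin under its centre; 0.4 to 0.65 kg plus the 110 g remote. Its near wall is the +y one (inner face at y = +60, outer at +65), towards the parking rail. It slides on the table with some 2 to 6 N of friction (not measured). Keep the robot's hand off it.
- near_rim (a point): Middle of the top edge of the caddy's near wall, (0, 62.5, 60) mm in its frame; the hook goes behind this, down into the caddy.
- remote: White remote control, 155 x 44 x 20 mm, lying lengthwise in the far half of the caddy; leaves 65 mm free behind the near wall. Origin under its centre.
- tvshelf: Fixed clear glass shelf, 460 (x) x 290 (y), underside 200 mm above the table, with four 18 mm steel legs at (+-210, +-125) mm, a black set-top box on its far part. Origin on the table under its centre; its open edge is the one at y = +145, towards the rail.
- rail: Parking rail fixed to the table: oak bar 170 (x) x 24 (y) x 44 high, origin under its centre, with a blue buffer plate (130 wide, 9 to 43 mm above the table) on its -y side, facing the caddy. The buffer's screws are set differently every time: its free face stands anywhere from y = -22 to -46 mm, and this is not measured: find it by feel.
- buffer_line (a point): Middle of the bar's -y face, (0, -12, 26) mm in the rail's frame, behind the buffer. The buffer is sprung, about 5 N per mm, 6 mm travel. The caddy is seated when pressed on it with 6 to 12 N for half a second, still hooked, long wall flat on it, middles in line; over 16 N overloads the screws. Once let off, the caddy may creep back about a mm and the buffer stays lightly loaded.
- mug: Bystander: blue mug, 80 mm dia, 90 high, on the table; origin under its centre.
- candle: Bystander: amber glass jar candle, 72 mm dia, 75 high; origin under its centre.
- remote2: Bystander: second white remote, lying on the magazine.
- bowl: Bystander: white bowl, 120 mm dia, 45 high.
- napkin_ring: Bystander: brass ring, 48 mm dia, 30 high, standing on the table.
- matchbox: Bystander: red matchbox, 55 x 36 x 16 mm.
Mind the look-alikes: they are no part of the job. Several things look just like the rail: the one meant starts farthest to the robot's right.

How it is judged:
By the outcome, as a careful person would: the job done as asked, in the order asked, and still so for the second after the job is handed in, with the robot touching nothing.
It also fails if it takes over 67 s, if anything falls off the work surface, if the arm or the gripper's body presses on something with over 40 N, if the wrist force passes 120 N, or if a joint passes its speed limit or range.

## Working session

There is one attempt and no reset: what is moved stays moved. The work goes in short steps, Python scripts to look and compute and a tool call to move; the robot and the scene stay as the last step left them, time stands still between calls to the robot, and variables do not carry over. Pictures are saved under pics/ and viewed, and the job is handed in when it is done.

Besides the shell and the picture viewer there is one more tool, called after "Call:" by a JSON object that holds its "method" and its "body". apply_moves: Moves the arm, as the interface text tells. Its arguments: {"type":"object","properties":{"motion":{"type":"array","items":{"type":"array","items":{"type":"array","items":{"type":"number"}}}},"grip_force":{"type":"number"}},"required":["motion"]}

```bash
ls; mkdir -p pics; cat > h.py <<'E'
import numpy as np, cv2, json
from scipy.spatial.transform import Rotation as R
from station import sense, grab_frame, camera_info, sign_off, spot_in
def Rq(q): return R.from_quat([q[1],q[2],q[3],q[0]]).as_matrix()
def campose(n,s=None):
    i=camera_info(n)
    if 'tool_from_camera' in i:
        s=s or sense(); T=np.eye(4);T[:3,:3]=Rq(s['ee_rot']);T[:3,3]=s['position']
        return T@np.array(i['tool_from_camera']),i
    T=np.eye(4);a=np.array(i['attitude']);T[:3,:3]=Rq(a) if a.size==4 else a.reshape(3,3);T[:3,3]=i['position'];return T,i
def save(n,f):
    im=grab_frame(n);cv2.imwrite('pics/'+f,im[:,:,::-1]);return im
def ray(T,i,u,v):
    d=T[:3,:3]@np.array([(u-i['cx'])/i['fx'],(v-i['cy'])/i['fy'],1]);return T[:3,3],d
def atz(T,i,u,v,z):
    o,d=ray(T,i,u,v);return o+d*(z-o[2])/d[2]
def proj(T,i,p):
    c=T[:3,:3].T@(np.array(p)-T[:3,3]);return c[0]/c[2]*i['fx']+i['cx'],c[1]/c[2]*i['fy']+i['cy']
E
python3 - <<'E'
from h import *
s=sense();print({k:np.round(v,3) for k,v in s.items()})
for n in ['scene','top','wrist']:
    print(n,camera_info(n)); save(n,n+'0.png')
    T,i=campose(n)
    for q in ['hook','hook_grip','hook_tip','rest','caddy','near_rim','rail','tvshelf','remote','mug','candle']:
        for d in spot_in(n,q)[:4]:
            p=T[:3,:3]@np.array(d['xyz'])+T[:3,3]; print(n,q,round(d['score'],2),p.round(0),np.round(proj(T,i,p)))
E
```

```text
pics
{'time_s': np.float64(0.0), 'qpos': array([-0.899,  0.502, -0.427,  1.551,  0.221,  1.138, -0.21 ]), 'dq': array([ 0.001,  0.   , -0.   ,  0.   ,  0.   , -0.   , -0.002]), 'joint_efforts': array([-1.0000e-03, -5.6951e+01, -5.8160e+00, -2.8095e+01,  1.1000e-02,
        1.2000e-02,  0.0000e+00]), 'position': array([258.138, 595.725, 197.963]), 'ee_rot': array([-0.   ,  0.203,  0.979, -0.001]), 'force': array([ 0.395, -0.626, -0.111]), 'torque': array([-0.028,  0.019,  0.021]), 'finger_gap': np.float64(1.004)}
scene {'fx': 471.5994949198015, 'fy': 471.5994949198015, 'cx': 253.2821096844345, 'cy': 188.7434257138276, 'position': array([1212.2723732 ,  789.27852297, 1059.26964609]), 'attitude': array([-0.14409299,  0.36584249,  0.84585998, -0.36044053])}
scene hook 0.62 [527. 333. 118.] [315. 229.]
scene hook_grip 0.82 [533. 333. 118.] [314. 230.]
scene hook_grip 0.56 [ 556. -399.  207.] [133.  99.]
scene hook_tip 0.73 [531. 334. 113.] [315. 231.]
scene rest 0.61 [528. 345.   8.] [316. 257.]
scene caddy 0.68 [ 520. -364.   35.] [157. 140.]
scene caddy 0.43 [526. -76.  38.] [212. 179.]
[... 1116 characters left out ...]
[173. 125.]
top mug 0.76 [780. 115.  30.] [239. 110.]
top mug 0.24 [757.   2.  76.] [271. 114.]
top candle 0.58 [755.   0.  73.] [272. 115.]
top candle 0.38 [515. 338.  13.] [174. 183.]
wrist {'fx': 265.4217875349251, 'fy': 265.4217875349251, 'cx': 257.0662967906348, 'cy': 193.61069706790104, 'tool_from_camera': array([[-5.02911275e-04, -9.61421506e-01, -2.75078961e-01,
         6.87717895e+01],
       [ 9.99999846e-01, -5.48603526e-04,  8.91672350e-05,
        -9.92534223e-01],
       [-2.36636585e-04, -2.75078874e-01,  9.61421633e-01,
        -1.75066900e+02],
       [ 0.00000000e+00,  0.00000000e+00,  0.00000000e+00,
         1.00000000e+00]])}
wrist rail 0.82 [237. 318.  36.] [ 68. 237.]
```

```bash
python3 - <<'E'
import cv2
for n in ['scene','top','wrist']:
    im=cv2.imread(f'pics/{n}0.png'); cv2.imwrite(f'pics/{n}0b.png',cv2.resize(im,(800,600),interpolation=cv2.INTER_CUBIC))
E
```

```text
(no output)
```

View pics/scene0b.png

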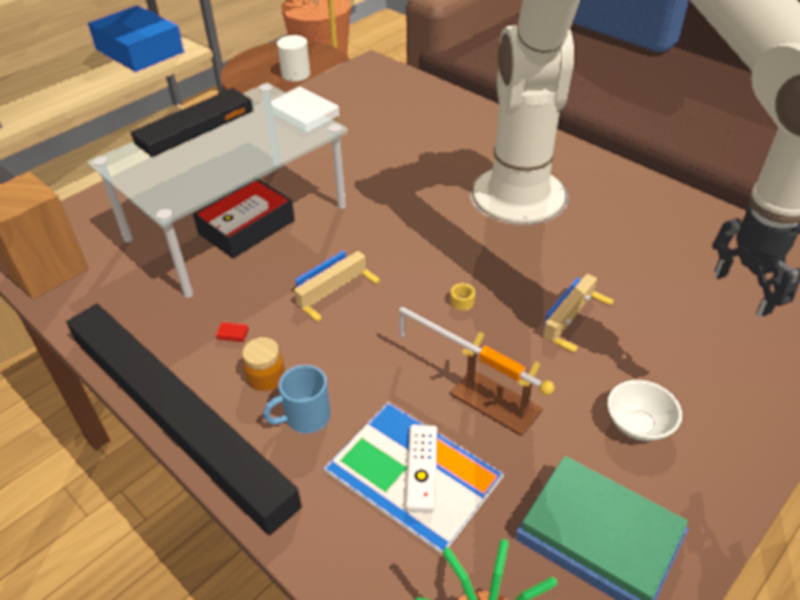

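View pics/top0b.png

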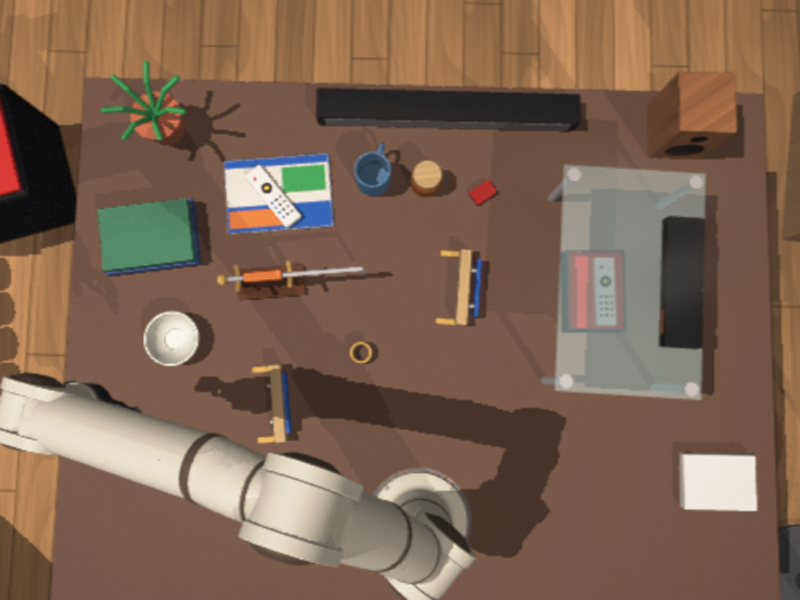

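View pics/wrist0b.png

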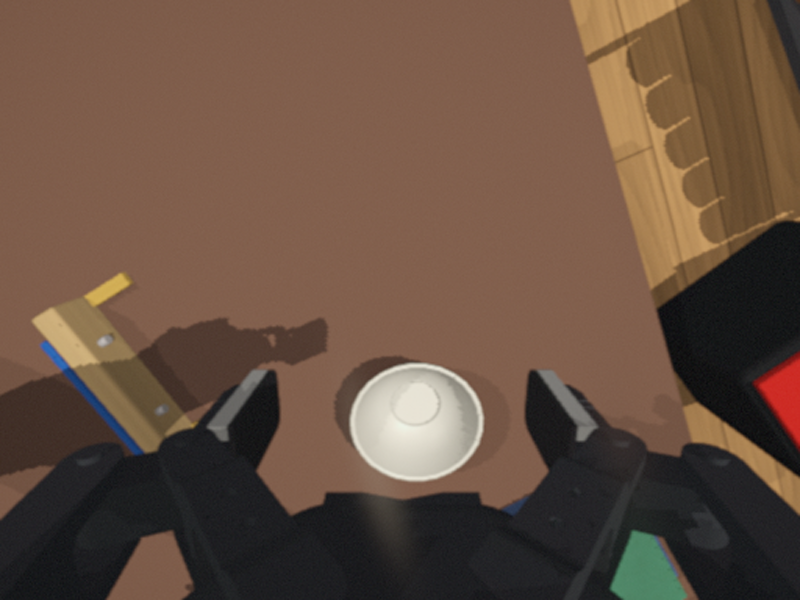

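```bash
python3 - <<'E'
import cv2
im=cv2.imread('pics/top0.png')
a=im[90:270,270:470]; cv2.imwrite('pics/topA.png',cv2.resize(a,None,fx=4,fy=3.3333*1.2/1.2*1.0,interpolation=cv2.INTER_CUBIC) if 0 else cv2.resize(a,(660,594),interpolation=cv2.INTER_CUBIC))
a=im[140:220,130:250]; cv2.imwrite('pics/topB.png',cv2.resize(a,(780,520),interpolation=cv2.INTER_CUBIC))
im=cv2.imread('pics/scene0.png')
a=im[80:210,60:260]; cv2.imwrite('pics/scA.png',cv2.resize(a,(800,520),interpolation=cv2.INTER_CUBIC))
a=im[180:280,230:380]; cv2.imwrite('pics/scB.png',cv2.resize(a,(780,520),interpolation=cv2.INTER_CUBIC))
E
```

```text
(no output)
```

View pics/topA.png

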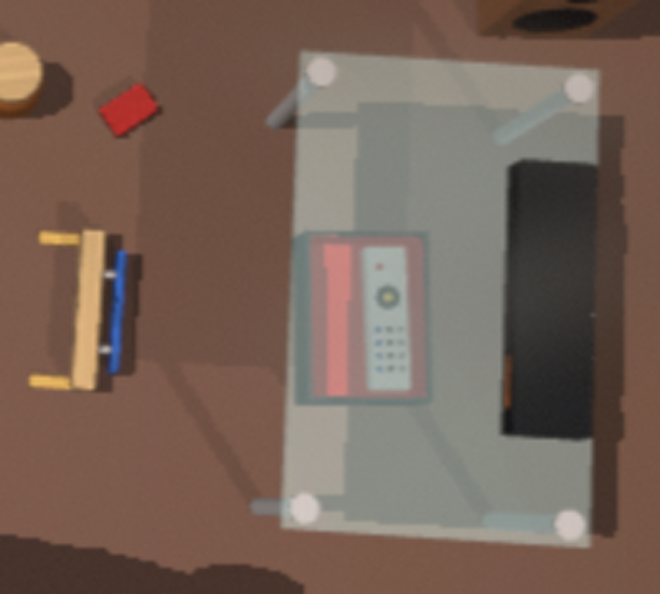

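View pics/topB.png

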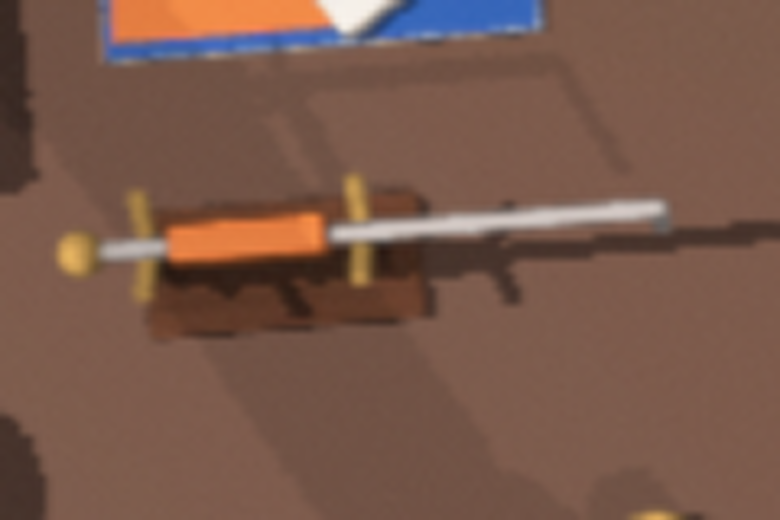

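View pics/scA.png

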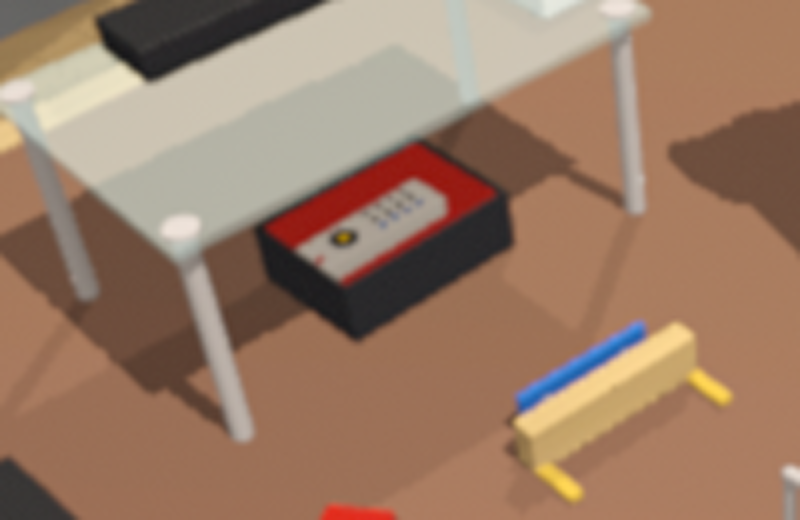

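View pics/scB.png

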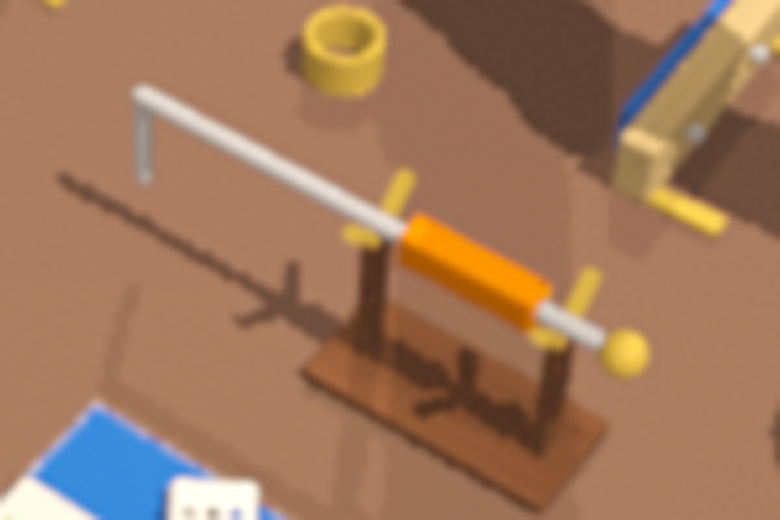

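```bash
python3 - <<'E'
from h import *
Tt,it=campose('top');Ts,is_=campose('scene')
A=lambda u,v,z:atz(Tt,it,270+u/3.3-.35,90+v/3.3-.35,z).round(0)[:2]
B=lambda u,v,z:atz(Tt,it,130+u/6.5-.4,140+v/6.5-.4,z).round(0)[:2]
C=lambda u,v,z:atz(Ts,is_,60+u/4-.4,80+v/4-.4,z).round(0)[:2]
D=lambda u,v,z:atz(Ts,is_,230+u/5.2-.4,180+v/5.2-.4,z).round(0)[:2]
print('caddy top: corners +x near,-x near,-x far,+x far',A(307,232,60),A(298,403,60),A(432,403,60),A(430,233,60))
print('caddy scene near top',C(357,287,60),C(510,195,60),'bottom',C(357,338,0),C(512,246,0),'far+x',C(258,228,60))
print('rail top: ',A(83,230,44),A(104,230,44),A(95,389,44),A(73,389,44))
print('rail scene',C(518,425,44),C(536,440,44),C(676,322,44),C(695,340,44))
print('buffer top: ',A(126,252,43),A(121,373,43),'scene',C(517,397,43),C(643,323,43))
print('shelf legs',A(321,72,206),A(305,508,206),A(569,525,206),A(579,87,206),'edge',A(300,52,206),A(282,527,206))
print('handle top:',B(167,228,122),B(168,262,122),B(327,250,122),B(325,213,122),'shaft end',B(662,208,115),'ball',B(78,254,110))
print('handle scene top',D(403,237,122),D(420,213,122),D(552,291,122),D(531,312,122),'shaftend',D(140,92,115),'tip',D(145,183,40),'ball',D(625,354,110))
print('rest base',B(150,335,10),B(430,315,10),B(425,190,10),D(300,372,10),D(540,508,10),D(607,430,10))
print('notch tops',B(135,195,127),B(143,300,127),B(352,178,127),B(365,283,127))
E
```

```text
caddy top: corners +x near,-x near,-x far,+x far [ 604. -318.] [ 424. -308.] [ 427. -448.] [ 606. -448.]
caddy scene near top [ 593. -311.] [ 424. -313.] bottom [ 597. -322.] [ 425. -319.] far+x [ 602. -439.]
rail top:  [604. -84.] [ 604. -107.] [435. -99.] [435. -75.]
rail scene [ 601. -100.] [602. -77.] [432. -97.] [437. -69.]
buffer top:  [ 581. -130.] [ 453. -126.] scene [ 580. -126.] [ 451. -117.]
shelf legs [ 737. -298.] [ 316. -280.] [ 305. -530.] [ 727. -549.] edge [ 756. -278.] [ 298. -259.]
handle top: [530. 385.] [512. 384.] [520. 303.] [539. 305.] shaft end [546. 133.] ball [517. 432.]
handle scene top [535. 312.] [516. 308.] [513. 388.] [530. 388.] shaftend [545. 138.] tip [542. 138.] ball [512. 433.]
rest base [485. 414.] [499. 262.] [568. 267.] [566. 275.] [550. 422.] [486. 418.]
notch tops [546. 401.] [492. 395.] [557. 291.] [503. 283.]
```

Call:
{"method": "apply_moves", "body": {"motion": [[[0,0,0,1,1],[0,0,0,1,1],[0,0,0,1,1],[0,0,0,1,1],[0,0,0,1,1],[0,0,0,1,1],[0,0,0,1,1],[0,0,0,1,1],[0,0,0,1,1],[0,0,0,1,1],[0,0,0,1,1],[0,0,0,1,1],[0,0,0,0.14,1]]]}}

```text
time_s: 2.88
position: [258.2, 596.5, 199.0]
ee_rot: [0.0, 0.671, 0.741, 0.0]
force: [-0.6, 1.0, 0.1]
finger_gap: 1.004
```

```bash
cat >> h.py <<'E'
def to(p,hookdeg=None):
    s=sense();M=Rq(s['ee_rot']);d=M.T@(np.array(p)-s['position'])/40
    a=np.degrees(np.arctan2(M[1,0],M[0,0]))
    print('t',s['time_s'].round(2),'pos',np.round(s['position'],1),'toolx deg',a.round(2),'tilt',M[:,2].round(3),'F',np.round(s['force'],1),'T',np.round(s['torque'],2),'gap',s['finger_gap'].round(3))
    print('units',d.round(3),'turn',None if hookdeg is None else round(-(hookdeg-a)/5,3))
E
python3 -c "
from h import *
to([524,346,230],95.9)"
```

```text
Traceback (most recent call last):
  File "h.py", line 22, in to
    print('t',s['time_s'].round(2),'pos',np.round(s['position'],1),'toolx deg',a.round(2),'tilt',M[:,2].round(3),'F',np.round(s['force'],1),'T',np.round(s['torque'],2),'gap',s['finger_gap'].round(3))
              ^^^^^^^^^^^^^^^^^
AttributeError: 'float' object has no attribute 'round'
```

```bash
sed -i "s/s\['time_s'\].round(2)/round(float(s['time_s']),2)/; s/s\['finger_gap'\].round(3)/round(float(s['finger_gap']),3)/" h.py
python3 -c "
from h import *
to([524,346,230],95.9)"
```

```text
t 2.88 pos [258.2 596.5 199. ] toolx deg 95.7 tilt [ 0.  0. -1.] F [-0.6  1.   0.1] T [-0.01 -0.05  0.02] gap 1.004
units [-6.892  5.99  -0.774] turn -0.04
```

Call:
{"method": "apply_moves", "body": {"motion": [[[-0.69,0.6,-0.08,0,1],[-0.69,0.6,-0.08,0,1],[-0.69,0.6,-0.08,0,1],[-0.69,0.6,-0.08,0,1],[-0.69,0.6,-0.08,0,1],[-0.69,0.6,-0.08,0,1],[-0.69,0.6,-0.08,0,1],[-0.69,0.6,-0.08,0,1],[-0.69,0.6,-0.08,0,1],[-0.69,0.6,-0.08,0,1],[0,0,0,0,1],[0,0,0,0,1]]]}}

```text
time_s: 3.88
position: [528.1, 343.2, 231.1]
ee_rot: [0.001, 0.672, 0.741, 0.0]
force: [-0.5, 0.3, 1.1]
finger_gap: 0.998
```

```bash
python3 -c "
from h import *
to([524,346,95],95.9)
im=save('wrist','w1.png'); cv2.imwrite('pics/w1b.png',cv2.resize(im[:,:,::-1],(800,600),interpolation=cv2.INTER_CUBIC))
T,i=campose('wrist')
for q in ['hook_grip','hook_tip','rest']:
  for d in spot_in('wrist',q)[:3]:
    p=T[:3,:3]@np.array(d['xyz'])+T[:3,3]; print(q,round(d['score'],2),p.round(0),np.round(proj(T,i,p)))
"
```

```text
t 3.88 pos [528.1 343.2 231.1] toolx deg 95.63 tilt [ 0.001 -0.001 -1.   ] F [-0.5  0.3  1.1] T [ 0.06  0.06 -0.  ] gap 0.998
units [ 0.084 -0.098  3.403] turn -0.054
hook_grip 0.86 [524. 346. 121.] [255. 182.]
hook_tip 0.94 [520. 349. 116.] [251. 178.]
rest 0.74 [525. 347.  16.] [256. 165.]
```

View pics/w1b.png

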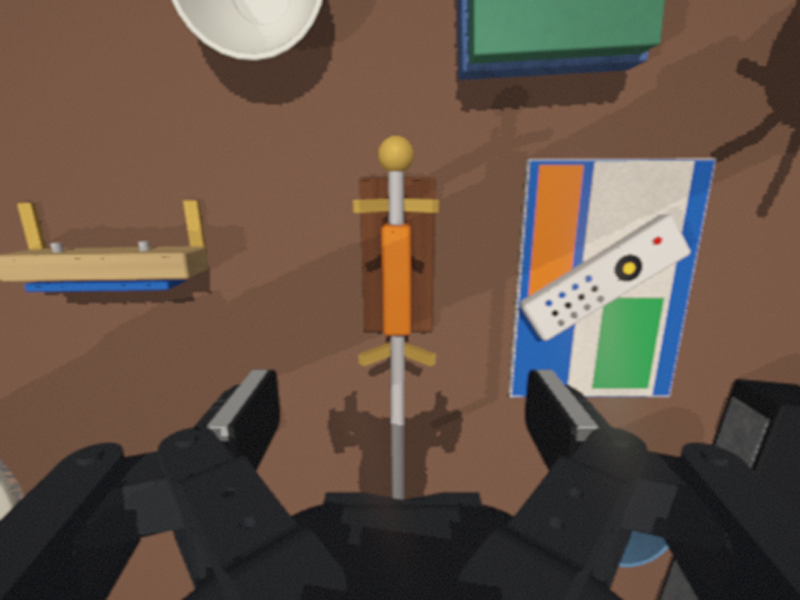

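```bash
python3 -c "
from h import *
T,i=campose('wrist'); k=512/800
W=lambda u,v,z:atz(T,i,(u+.5)*k-.5,(v+.5)*k-.5,z).round(1)
print([W(*q,122) for q in [(382,226),(410,226),(383,334),(411,334)]], W(396,153,110), W(398.5,480,115))
print('rest base',[W(*q,10) for q in [(363,178),(435,178),(361,331),(433,331)]])
print('notch',[W(*q,127) for q in [(353,205),(438,205),(359,362),(436,362)]])
im=cv2.imread('pics/w1.png').astype(int)
m=(im[:,:,2]>150)&(im[:,:,0]<60)&(im[:,:,1]>60)
m[:, :200]=0;m[:,300:]=0
ys,xs=np.nonzero(m);r=cv2.minAreaRect(np.c_[xs,ys].astype(np.float32));print(r)
print([W((u+.5)/k-.5,(v+.5)/k-.5,122) for u,v in cv2.boxPoints(r)])
"
```

```text
[array([506.4, 387.9, 122. ]), array([525.2, 389.9, 122. ]), array([514.3, 310.7, 122. ]), array([534.5, 312.8, 122. ])] [510.8 436.  110. ] [539.  181.2 115. ]
rest base [array([480.9, 418.1,  10. ]), array([546.4, 425.1,  10. ]), array([490.8, 270. ,  10. ]), array([563.2, 277.7,  10. ])]
notch [array([486.4, 399.9, 127. ]), array([541.8, 405.8, 127. ]), array([498.9, 289.1, 127. ]), array([554.8, 295. , 127. ])]
((255.0, 162.0), (42.0, 128.0), 0.0)
[array([503.2, 294.2, 122. ]), array([491.8, 432.9, 122. ]), array([533.9, 437.4, 122. ]), array([551.3, 299.3, 122. ])]
```

```bash
python3 -c "
from h import *
to([521.5,348,92],96.4)"
```

```text
t 4.08 pos [523.9 348.2 230.8] toolx deg 96.08 tilt [-0.001  0.001 -1.   ] F [-0.4 -0.4 -0.1] T [0.04 0.02 0.05] gap 0.996
units [-0.    -0.056  3.471] turn -0.063
```

```bash
python3 -c "
from h import *
for _ in range(3):
  T,i=campose('wrist'); im=save('wrist','w2.png'); print(T[:3,3], proj(T,i,[524,346,122]))
im=im[:,:,::-1].astype(np.uint8)
h=cv2.cvtColor(im,cv2.COLOR_BGR2HSV);m=cv2.inRange(h,(5,180,120),(20,255,255)); m[:, :230]=0;m[:,280:]=0;m[:140]=0;m[225:]=0
ys,xs=np.nonzero(m);r=cv2.minAreaRect(np.c_[xs,ys].astype(np.float32));print(r)
b=cv2.boxPoints(r);P=np.array([atz(T,i,u,v,122) for u,v in b]);print(P.round(1),P.mean(0))
cv2.imwrite('pics/w2b.png',cv2.resize(im[80:340,200:310],(440,600)[:2],interpolation=cv2.INTER_CUBIC))
"
```

```text
[517.00139191 416.00866527 405.96035877] (np.float64(256.71171655555804), np.float64(184.4556091794761))
[517.02023077 416.03811768 406.01192851] (np.float64(256.6370298146912), np.float64(184.44480882058764))
[517.15451708 415.89346503 406.02471157] (np.float64(256.5157870754624), np.float64(184.25529950893397))
((256.5, 183.0), (70.0, 19.0), 90.0)
[[509.8 384.3 122. ]
 [529.9 386.4 122. ]
 [538.9 307.7 122. ]
 [517.3 305.4 122. ]] [523.98816232 345.9472447  122.        ]
```

View pics/w2b.png

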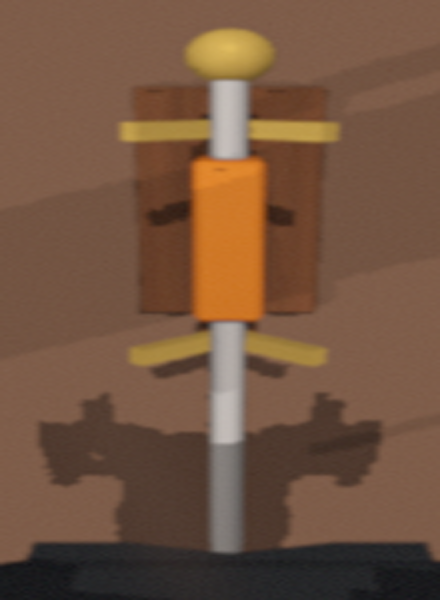

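```bash
python3 -c "
from h import *
to([524,346,91],96)"
```

```text
t 4.23 pos [524.3 347.8 230.9] toolx deg 96.04 tilt [-0.  0. -1.] F [ 0.7  0.1 -0.1] T [-0.03  0.04 -0.04] gap 0.997
units [-0.044 -0.01   3.499] turn 0.008
```

Call:
{"method": "apply_moves", "body": {"motion": [[[-0.04,-0.01,0.6,0,1],[0,0,0.6,0,1],[0,0,0.6,0,1],[0,0,0.5,0,1],[0,0,0.5,0,1],[0,0,0.4,0,1],[0,0,0.3,0,1],[0,0,0,0,1],[0,0,0,0,1],[0,0,0,0,1]]], "grip_force": 80}}

```text
time_s: 5.07
position: [525.7, 345.7, 92.1]
ee_rot: [0.0, 0.67, 0.743, 0.001]
force: [0.6, 0.2, -0.1]
finger_gap: 1.001
```

```bash
python3 -c "
from h import *
to([524,346,91],96)"
```

```text
t 5.07 pos [525.7 345.7  92.1] toolx deg 95.91 tilt [ 0.001  0.001 -1.   ] F [ 0.6  0.2 -0.1] T [0.   0.02 0.02] gap 1.001
units [ 0.013 -0.041  0.028] turn -0.018
```

Call:
{"method": "apply_moves", "body": {"motion": [[[0,0,0,0,-1],[0,0,0,0,-1],[0,0,0,0,-1],[0,0,0,0,-1],[0,0,0,0,-1],[0,0,0,0,-1],[0,0,0,0,-1],[0,0,0,0,-1],[0,0,0,0,-1],[0,0,0,0,-1],[0,0,0,0,-1],[0,0,0,0,-1]]], "grip_force": 80}}

```text
time_s: 6.07
position: [525.1, 344.9, 91.0]
ee_rot: [-0.0, 0.67, 0.742, 0.0]
force: [-0.5, 0.8, -0.7]
finger_gap: -0.002
```

```bash
python3 -c "
from h import *
to([524,346,91],96)"
```

```text
t 6.07 pos [525.1 344.9  91. ] toolx deg 95.88 tilt [-0.  0. -1.] F [-0.5  0.8 -0.7] T [ 0.01  0.01 -0.03] gap -0.002
units [ 0.031 -0.025 -0.   ] turn -0.024
```

```bash
python3 -c "
from h import *
im=save('wrist','w3.png'); a=save('scene','s3.png')
cv2.imwrite('pics/w3b.png',cv2.resize(im[:,:,::-1],(800,600)))
cv2.imwrite('pics/s3b.png',cv2.resize(a[130:290,220:420][:,:,::-1],(750,600),interpolation=cv2.INTER_CUBIC))
"
```

```text
(no output)
```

View pics/w3b.png

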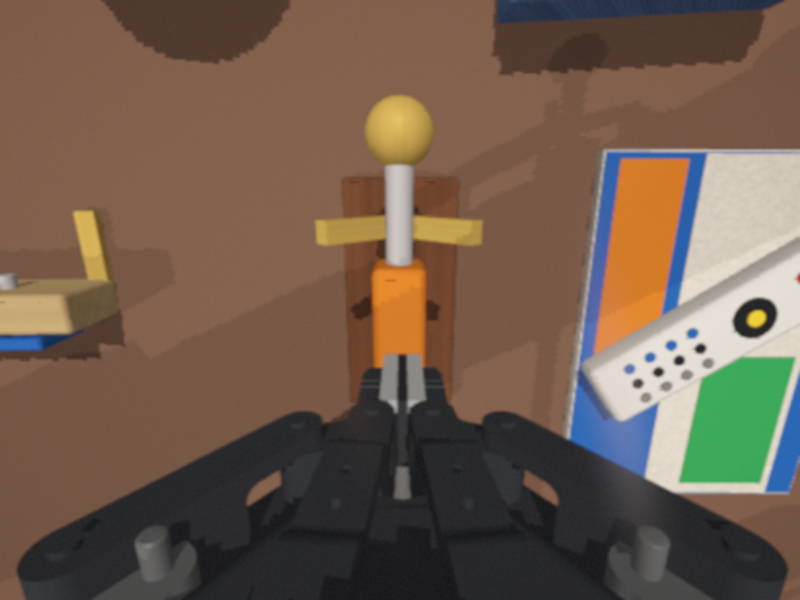

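View pics/s3b.png

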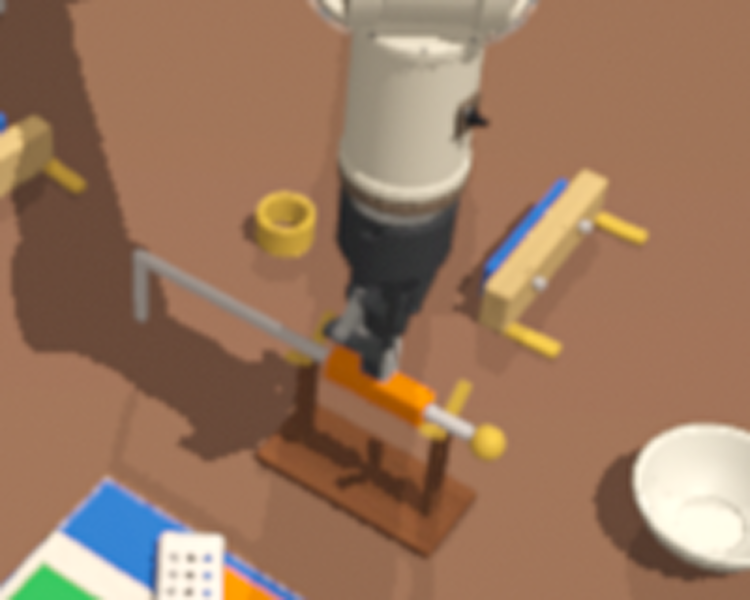

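```bash
python3 -c "
from h import *
im=cv2.imread('pics/w3.png')
T,i=campose('wrist');s=sense();print(s['finger_gap'])
M=Rq(s['ee_rot']);p=np.array(s['position'])
for z in (0,-19,-30): print(z,proj(T,i,p+M@[0,0,z]))
for x in(-40,40):
  for y in(-10,10): print(proj(T,i,p+M@[x,y,-31]))
cv2.imwrite('pics/w3c.png',cv2.resize(im[150:330,180:340],(533,600),interpolation=cv2.INTER_CUBIC))
"
```

```text
-0.0005874356997573973
0 (np.float64(256.60540477250066), np.float64(218.63466860167793))
-19 (np.float64(256.5784859005202), np.float64(229.5426897184286))
-30 (np.float64(256.5600603440984), np.float64(237.0090634462758))
(np.float64(240.84881903342975), np.float64(295.54377883479873))
(np.float64(272.39635159534004), np.float64(295.5145853172753))
(np.float64(238.3414340504477), np.float64(171.28307253973898))
(np.float64(274.62434862386283), np.float64(171.2597051579347))
```

View pics/w3c.png

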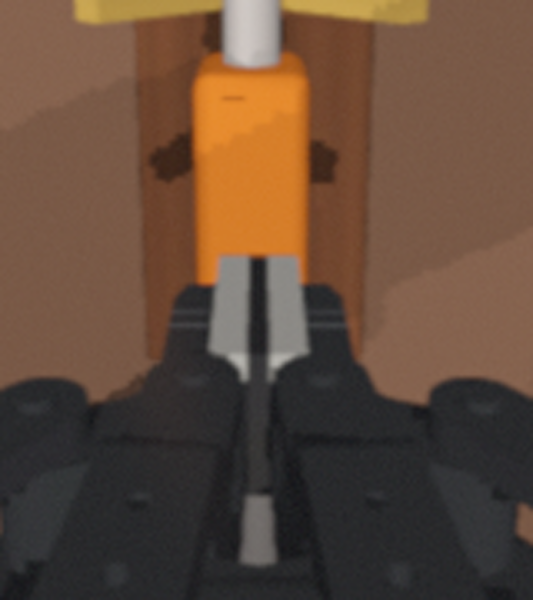

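```bash
python3 -c "
from h import *
T,i=campose('scene');p=np.array(sense()['position']);print(p)
for dz in (0,20,30,40): 
  u,v=proj(T,i,p+[0,0,dz]);print(dz,(u-220)*3.75,(v-130)*3.75)
a=cv2.imread('pics/s3.png')
cv2.imwrite('pics/s3c.png',cv2.resize(a[190:260,290:370],(686,600),interpolation=cv2.INTER_CUBIC))
"
```

```text
[525.08799682 344.89025544  90.9748032 ]
0 369.4680194025134 402.3728571066285
20 371.66367196853463 383.9556743619654
30 372.7802296923224 374.58996324619034
40 373.9095607584601 365.117109049603
```

View pics/s3c.png

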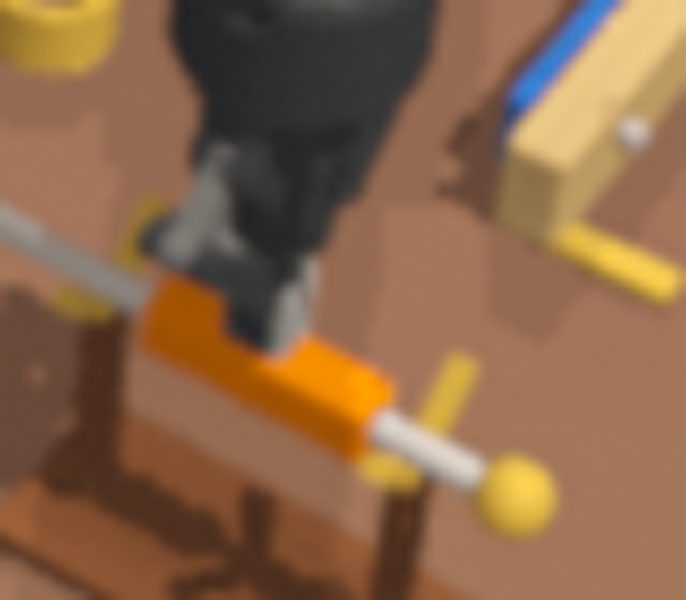

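Call:
{"method": "apply_moves", "body": {"motion": [[[0,0,-0.5,0,-1],[0,0,-0.5,0,0],[0,0,0,0,1],[0,0,0,0,1],[0,0,0,0,1],[0,0,0,0,1],[0,0,0,0,1],[0,0,0,0,1],[0,0,0,0,1],[0,0,0,0,1],[0,0,0.6,0,1],[0,0,0.6,0,1],[0,0,0.2,0,1],[0,0,0.2,0,1],[0,0,0.1,0,1],[0,0,0,0,1],[0,0,0,0,1],[0,0,0,0,1]]]}}

```text
time_s: 7.67
position: [525.9, 345.4, 64.2]
ee_rot: [0.0, 0.67, 0.742, 0.001]
force: [-0.0, 0.4, -0.4]
finger_gap: 1.0
```

```bash
python3 -c "
from h import *
to([524,346,91],96)
im=save('wrist','w4.png'); a=save('scene','s4.png')
cv2.imwrite('pics/w4b.png',cv2.resize(im[:,:,::-1],(800,600)))
cv2.imwrite('pics/s4b.png',cv2.resize(a[160:270,260:390][:,:,::-1],(709,600),interpolation=cv2.INTER_CUBIC))
"
```

```text
t 7.67 pos [525.9 345.4  64.2] toolx deg 95.88 tilt [ 0.002  0.001 -1.   ] F [-0.   0.4 -0.4] T [ 0.02 -0.05  0.05] gap 1.0
units [ 0.02  -0.045 -0.671] turn -0.024
```

View pics/w4b.png

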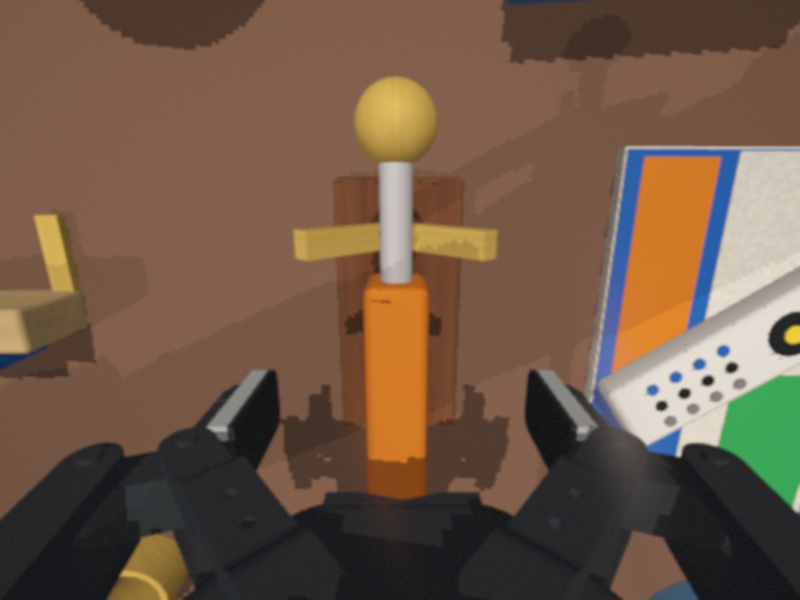

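View pics/s4b.png

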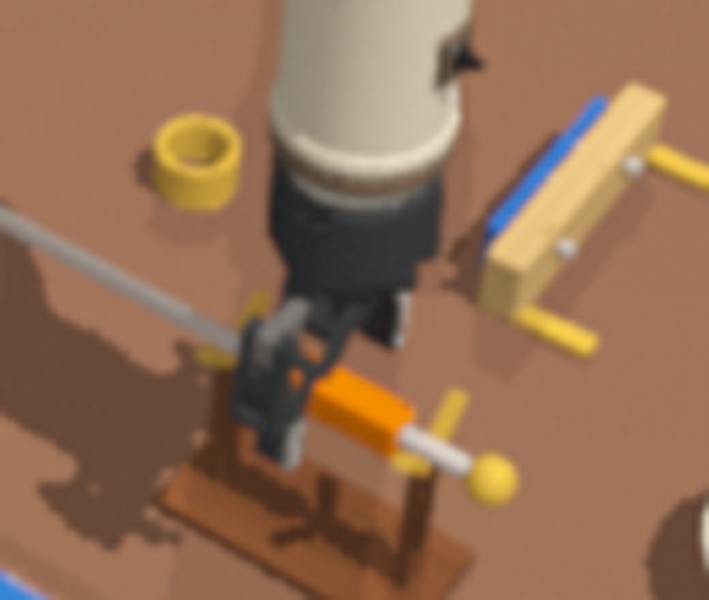

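Call:
{"method": "apply_moves", "body": {"motion": [[[0,-0.04,0.12,0,1],[0,0,0,0,1],[0,0,0,0,1],[0,0,0,0,-1],[0,0,0,0,-1],[0,0,0,0,-1],[0,0,0,0,-1],[0,0,0,0,-1],[0,0,0,0,-1],[0,0,0,0,-1],[0,0,0,0,-1],[0,0,0,0,-1],[0,0,0,0,-1]]], "grip_force": 80}}

```text
time_s: 8.85
position: [524.0, 344.8, 58.5]
ee_rot: [0.0, 0.67, 0.742, 0.0]
force: [2.3, 0.1, 1.5]
finger_gap: 0.221
```

```bash
python3 -c "
from h import *
to([524,346,91],96)
im=save('wrist','w5.png'); a=save('scene','s5.png')
cv2.imwrite('pics/w5b.png',cv2.resize(im[:,:,::-1],(800,600)))
cv2.imwrite('pics/s5b.png',cv2.resize(a[160:270,260:390][:,:,::-1],(709,600),interpolation=cv2.INTER_CUBIC))
"
```

```text
t 8.85 pos [524.  344.8  58.5] toolx deg 95.87 tilt [ 0.001  0.    -1.   ] F [2.3 0.1 1.5] T [ 0.02 -0.35  0.06] gap 0.221
units [ 0.029  0.003 -0.814] turn -0.026
```

View pics/w5b.png

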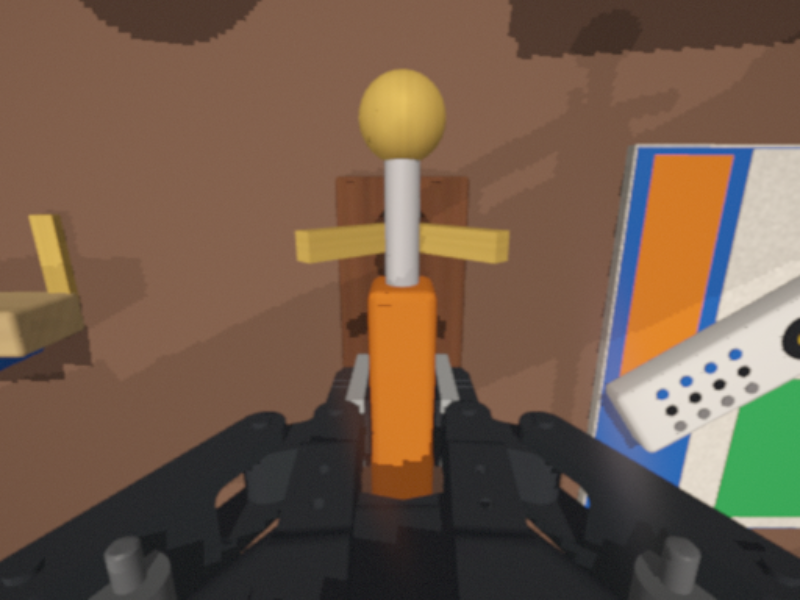

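View pics/s5b.png

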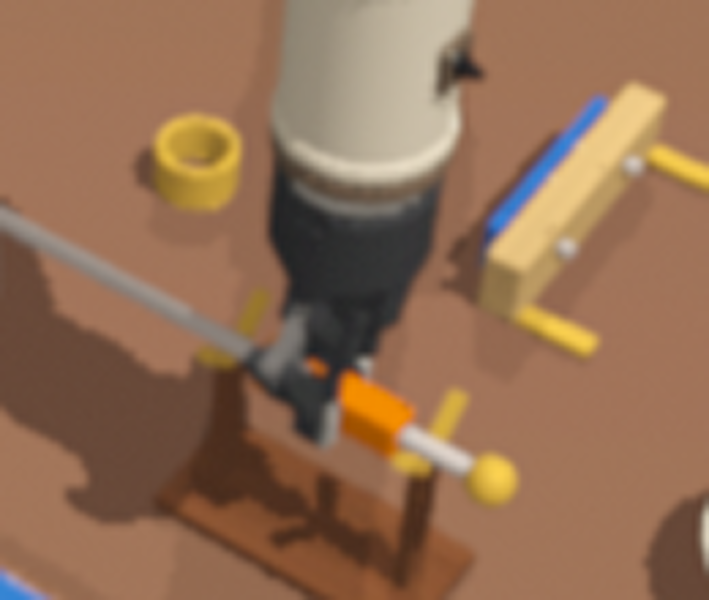

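```bash
python3 - <<'E'
import cv2
t=cv2.imread('pics/top0.png');s=cv2.imread('pics/scene0.png')
def z(im,u,v,w,h,k,f): cv2.imwrite(f,cv2.resize(im[v:v+h,u:u+w],(w*k,h*k),interpolation=cv2.INTER_LANCZOS4))
z(t,355,155,55,65,9,'pics/cA.png'); z(s,118,108,80,62,9,'pics/cB.png')
z(t,276,155,40,60,10,'pics/cC.png'); z(s,182,155,66,54,10,'pics/cD.png')
E
```

```text
(no output)
```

View pics/cA.png

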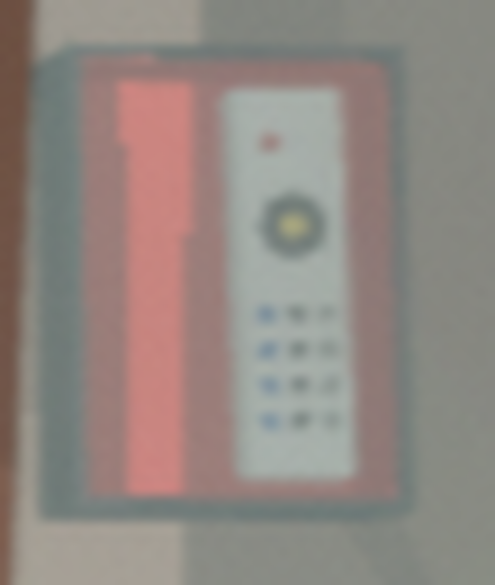

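View pics/cB.png

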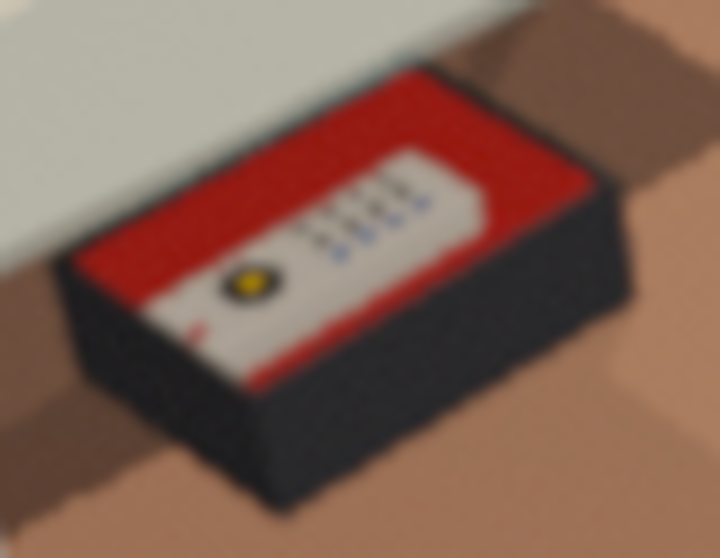

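View pics/cC.png

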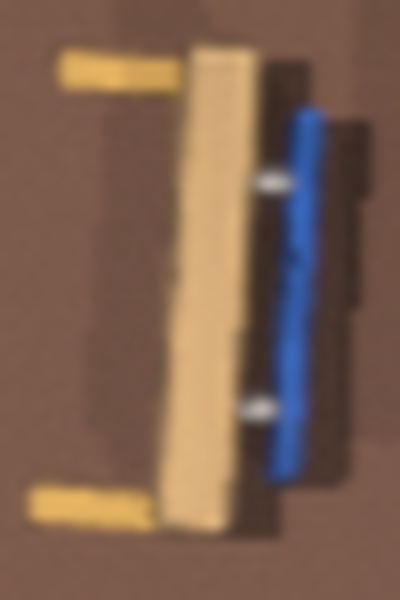

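View pics/cD.png

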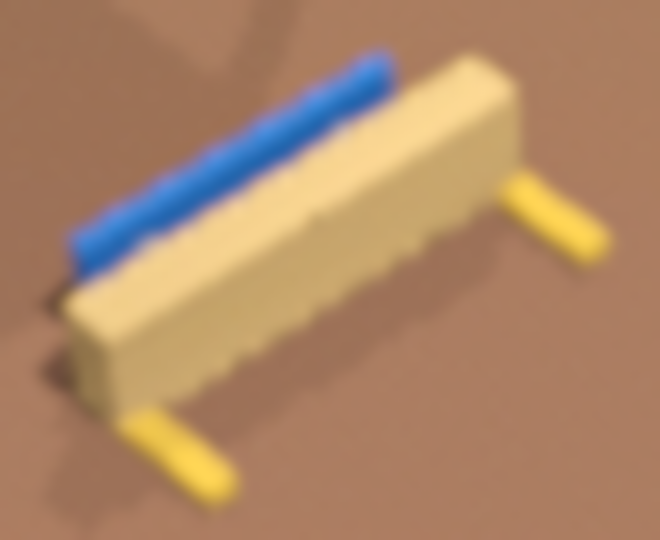

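```bash
cat > fit.py <<'E'
from h import *
from scipy.optimize import least_squares
Tt,it=campose('top');Ts,is_=campose('scene')
def fit(obs,x0,b=False):
    def f(p):
        r=[]
        for cam,(u,v),(X,Y,Z) in obs:
            T,i=(Tt,it) if cam=='t' else (Ts,is_)
            c,s=np.cos(p[2]/57.3),np.sin(p[2]/57.3)
            q=proj(T,i,[p[0]+c*X-s*Y,p[1]+s*X+c*Y,Z]); r+= [q[0]-u,q[1]-v]
        return r
    for sel in ('ts','t','s'):
        o=obs; obs=[a for a in o if a[0] in sel]
        s=least_squares(f,x0,loss='soft_l1'); print(sel,s.x.round(1),'res',np.round(s.fun,1) if sel=='ts' else np.abs(s.fun).mean().round(2)); obs=o
E
python3 - <<'E'
from fit import *
def P(ou,ov,k): return lambda u,v:(ou+(u+.5)/k-.5,ov+(v+.5)/k-.5)
a=P(355,155,9);b=P(118,108,9);c=P(276,155,10);d=P(182,155,10)
import fit as F
def run(obs,x0):
    F.obs=obs; 
    from scipy.optimize import least_squares
    for sel in ('ts','t','s'):
        o=[q for q in obs if q[0] in sel]
        def f(p):
            r=[]
            for cam,(u,v),(X,Y,Z) in o:
                T,i=(Tt,it) if cam=='t' else (Ts,is_)
                cc,s=np.cos(p[2]/57.3),np.sin(p[2]/57.3)
                q=proj(T,i,[p[0]+cc*X-s*Y,p[1]+s*X+cc*Y,Z]); r+=[q[0]-u,q[1]-v]
            return r
        s=least_squares(f,x0,loss='soft_l1');print(sel,s.x.round(1),np.round(s.fun,1))
run([('t',a(403,47),(90,-65,60)),('t',a(412,515),(-90,-65,60)),('t',a(38,70),(90,65,0)),('t',a(40,519),(-90,65,0)),('t',a(73,47),(90,65,60)),
 ('s',b(262,398),(90,65,60)),('s',b(283,515),(90,65,0)),('s',b(615,190),(-90,65,60)),('s',b(632,295),(-90,65,0)),('s',b(62,262),(90,-65,60)),('s',b(88,375),(90,-65,0)),('s',b(425,65),(-90,-65,60))],[514,-380,0])
run([('t',c(190,47),(85,12,44)),('t',c(257,50),(85,-12,44)),('t',c(160,527),(-85,12,44)),('t',c(230,530),(-85,-12,44)),
 ('s',d(65,305),(85,-12,44)),('s',d(113,340),(85,12,44)),('s',d(470,55),(-85,-12,44)),('s',d(520,90),(-85,12,44)),('s',d(118,422),(85,12,0))],[519,-91,0])
E
```

```text
ts [ 5.138e+02 -3.814e+02  3.000e-01] [-0.   0.9 -0.   0.7 -0.7  0.4 -0.5  0.7 -0.7  0.3 -1.4  0.5 -0.5  1.
  0.6 -0.9  0.7  0.8 -2.2 -0.6 -1.4  0.2 -1.7 -1.5]
t [ 5.159e+02 -3.829e+02  3.000e-01] [ 0.4  0.3  0.4  0.1 -0.3 -0.1 -0.1  0.1 -0.3 -0.3]
s [ 511.1 -379.1    0. ] [-0.5  0.4  0.3  0.9  1.6 -0.9  1.7  0.8 -1.1 -0.8 -0.4  0.1 -0.5 -1.5]
ts [517.8 -90.3  -3. ] [-0.1  0.2 -0.   0.4 -0.2  0.7 -0.3  0.9 -0.8 -0.  -0.8  0.3 -0.2 -0.1
 -0.4 -0.2  0.2  2.1]
t [519.7 -90.9  -2.8] [-0.1 -0.3  0.1 -0.1  0.   0.1 -0.   0.3]
s [516.  -90.3  -3.4] [-0.4 -0.4 -0.5 -0.   0.3 -0.3  0.1 -0.3  0.5  1.7]
```

Call:
{"method": "apply_moves", "body": {"motion": [[[0,0,-0.2,0,-1],[0,0,-0.4,0,-1],[0,0,-0.4,0,-1],[0,0,-0.5,0,-1],[0,0,-0.3,0,-1],[0,0,0,0,-1],[0,0,0,0,-1],[0,0,0,0,-1]]]}}

```text
time_s: 9.62
position: [522.6, 344.1, 129.1]
ee_rot: [-0.0, 0.67, 0.742, -0.001]
force: [0.2, -0.6, -2.3]
finger_gap: 0.219
```

```bash
python3 -c "
from h import *
to([522,0,128],87)
to([522,0,128])
im=save('wrist','w6.png');a=save('top','t6.png')
cv2.imwrite('pics/w6b.png',cv2.resize(im[:,:,::-1],(800,600)))
cv2.imwrite('pics/t6b.png',cv2.resize(a[120:230,120:270][:,:,::-1],(800,586),interpolation=cv2.INTER_CUBIC))
"
```

```text
t 9.62 pos [522.6 344.1 129.1] toolx deg 95.88 tilt [-0.002 -0.001 -1.   ] F [ 0.2 -0.6 -2.3] T [0.04 0.01 0.01] gap 0.219
units [-8.556 -0.896  0.036] turn 1.776
t 9.62 pos [522.6 344.1 129.1] toolx deg 95.88 tilt [-0.002 -0.001 -1.   ] F [ 0.2 -0.6 -2.3] T [0.04 0.01 0.01] gap 0.219
units [-8.556 -0.896  0.036] turn None
```

View pics/w6b.png

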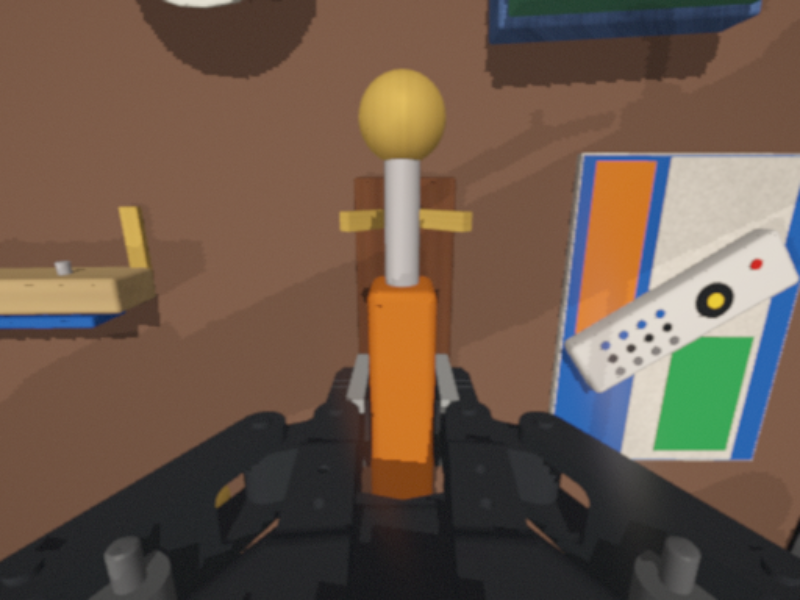

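View pics/t6b.png

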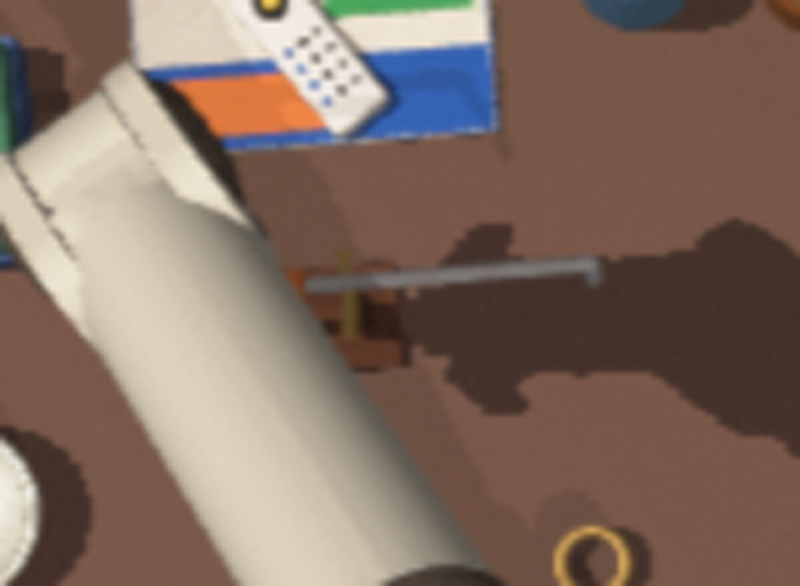

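Call:
{"method": "apply_moves", "body": {"motion": [[[0,0,0,0.6,-1],[0,0,0,0.6,-1],[0,0,0,0.58,-1],[-0.4,0,0,0,-1],[-0.7,0.04,0,0,-1],[-0.75,0.04,0,0,-1],[-0.75,0.04,0,0,-1],[-0.75,0.04,0,0,-1],[-0.75,0.04,0,0,-1],[-0.75,0.04,0,0,-1],[-0.75,0.04,0,0,-1],[-0.75,0.04,0,0,-1],[-0.75,0.04,0,0,-1],[-0.75,0.04,0,0,-1],[-0.6,0.04,0,0,-1],[-0.34,0,0,0,-1],[0,0,0,0,-1],[0,0,0,0,-1],[0,0,0,0,-1]]]}}

```text
time_s: 11.3
position: [522.1, -6.4, 129.8]
ee_rot: [-0.001, 0.725, 0.689, -0.0]
force: [-0.2, -0.4, -1.8]
finger_gap: 0.219
```

```bash
python3 -c "
from h import *
T,i=campose('top');print(atz(T,i,231.2,169.3,186), 'exp 544,136')
to([522,-40,93.5],87)
a=save('top','t7.png');b=save('scene','s7.png');to([522,-40,93.5],87)
cv2.imwrite('pics/t7b.png',cv2.resize(a[130:240,250:410][:,:,::-1],(800,550),interpolation=cv2.INTER_CUBIC))
cv2.imwrite('pics/s7b.png',cv2.resize(b[80:240,100:310][:,:,::-1],(787,600),interpolation=cv2.INTER_CUBIC))
"
```

```text
[543.78830771 131.78096551 186.        ] exp 544,136
t 11.3 pos [522.1  -6.4 129.8] toolx deg 87.04 tilt [-0.001  0.001 -1.   ] F [-0.2 -0.4 -1.8] T [0.1  0.03 0.02] gap 0.219
units [-0.841  0.042  0.907] turn 0.009
t 11.4 pos [522.4  -5.7 129.9] toolx deg 87.12 tilt [-0.001  0.001 -1.   ] F [-0.  -0.6 -2.6] T [ 0.06 -0.   -0.02] gap 0.226
units [-0.857  0.035  0.91 ] turn 0.025
```

View pics/t7b.png

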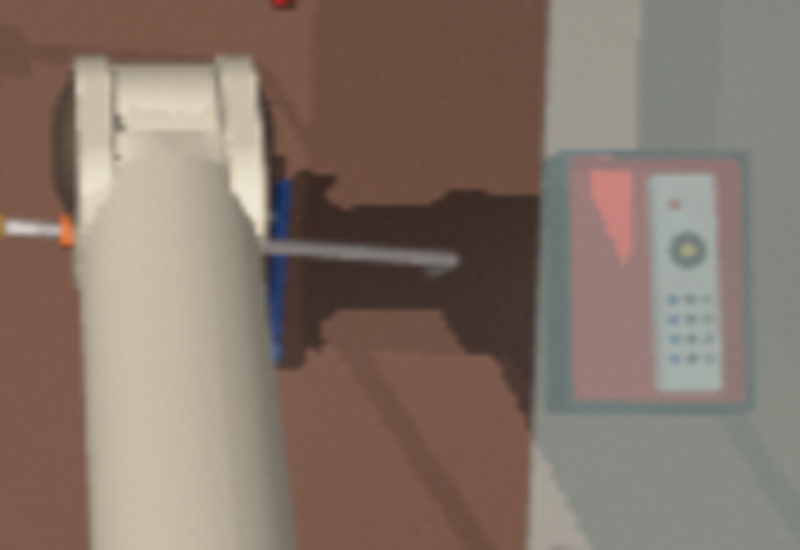

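View pics/s7b.png

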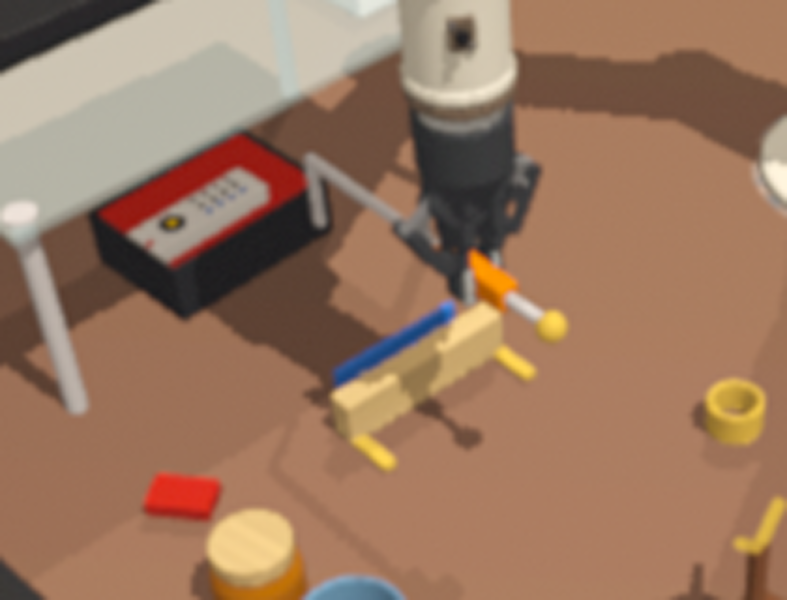

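```bash
python3 -c "
from h import *
T,i=campose('top');print(atz(T,i,250+459.5/5-.5,130+260/5-.5,182), 'exp 511.5,-220')
T,i=campose('scene');print(atz(T,i,100+312/3.75-.5,80+155/3.75-.5,185),atz(T,i,100+319/3.75-.5,80+227/3.75-.5,111))
"
```

```text
[ 512.23576007 -220.94405897  182.        ] exp 511.5,-220
[ 506.75124737 -214.63022214  185.        ] [ 510.76712572 -214.78471413  111.        ]
```

Call:
{"method": "apply_moves", "body": {"motion": [[[-0.2,0.01,0.3,0,-1],[-0.2,0.01,0.3,0,-1],[-0.2,0.01,0.3,0,-1],[0,0,0,0,-1],[0,0,0,0,-1],[0,0,0,0,-1]]]}}

```text
time_s: 11.9
position: [522.9, -30.0, 94.6]
ee_rot: [-0.0, 0.725, 0.689, 0.0]
force: [0.4, 0.2, -1.6]
finger_gap: 0.221
```

```bash
python3 -c "
from h import *
to([522.4,-132,93.5],87)
"
```

```text
t 11.9 pos [522.9 -30.   94.6] toolx deg 87.07 tilt [ 0.     0.001 -1.   ] F [ 0.4  0.2 -1.6] T [ 0.05 -0.04 -0.  ] gap 0.221
units [-2.547  0.117  0.027] turn 0.014
```

Call:
{"method": "apply_moves", "body": {"motion": [[[-0.4,0.02,0,0,-1],[-0.5,0.02,0,0,-1],[-0.5,0.02,0,0,-1],[-0.5,0.02,0,0,-1],[-0.4,0.02,0,0,-1],[-0.25,0,0,0,-1],[0,0,0,0,-1],[0,0,0,0,-1],[0,0,0,0,-1]]]}}

```text
time_s: 12.65
position: [521.5, -131.6, 94.4]
ee_rot: [-0.0, 0.725, 0.689, 0.0]
force: [-0.1, 0.1, -2.6]
finger_gap: 0.219
```

```bash
python3 -c "
from h import *
b=save('scene','s8.png');a=save('top','t8.png');to([522.4,-132,40],87)
cv2.imwrite('pics/t8b.png',cv2.resize(a[130:240,250:410][:,:,::-1],(800,550),interpolation=cv2.INTER_CUBIC))
cv2.imwrite('pics/s8b.png',cv2.resize(b[80:200,100:250][:,:,::-1],(750,600),interpolation=cv2.INTER_CUBIC))
"
```

```text
t 12.75 pos [ 521.4 -131.6   94.2] toolx deg 87.11 tilt [ 0.     0.001 -1.   ] F [-0.4  0.4 -2. ] T [0.11 0.03 0.02] gap 0.22
units [-0.01   0.026  1.356] turn 0.023
```

View pics/t8b.png

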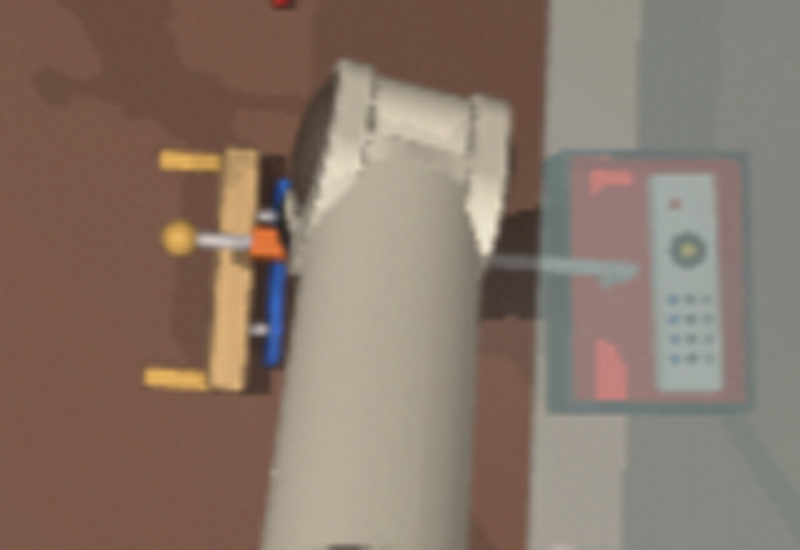

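View pics/s8b.png

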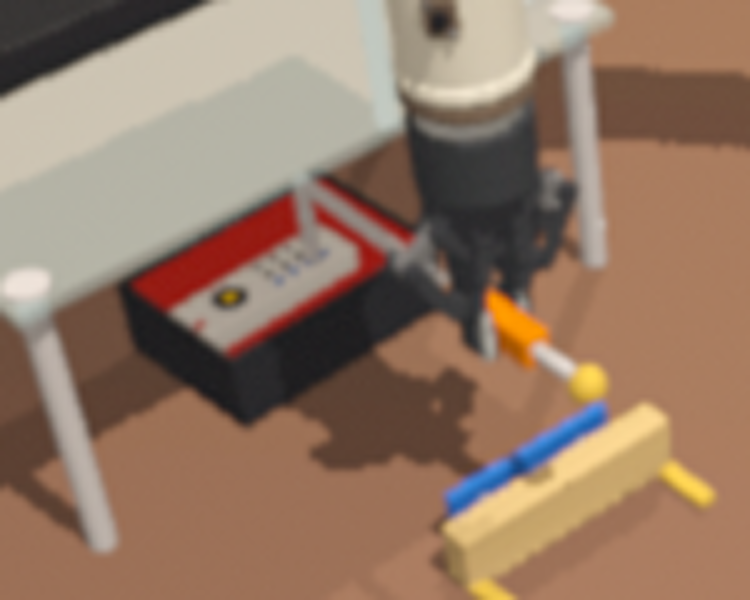

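Call:
{"method": "apply_moves", "body": {"motion": [[[0,0,0.35,0,-1],[0,0,0.4,0,-1],[0,0,0.35,0,-1],[0,0,0.25,0,-1],[0,0,0,0,-1],[0,0,0,0,-1],[0,0,0,0,-1]]]}}

```text
time_s: 13.33
position: [521.7, -133.3, 40.7]
ee_rot: [0.0, 0.725, 0.688, 0.0]
force: [-0.1, -0.1, -1.9]
finger_gap: 0.22
```

```bash
python3 -c "
from h import *
for _ in range(4):
  b=save('scene','s9.png');to([522.4,-100,40],87)
cv2.imwrite('pics/s9b.png',cv2.resize(b[80:200,100:250][:,:,::-1],(750,600),interpolation=cv2.INTER_CUBIC))
"
```

```text
t 13.38 pos [ 522.  -133.4   41. ] toolx deg 87.0 tilt [ 0.001 -0.    -1.   ] F [-0.1  1.3 -1.9] T [-0.    0.02  0.03] gap 0.22
units [ 0.835 -0.034  0.025] turn -0.001
t 13.43 pos [ 522.1 -133.5   41.1] toolx deg 86.99 tilt [ 0.002 -0.    -1.   ] F [-0.6  0.2 -1.5] T [ 0.05  0.02 -0.07] gap 0.22
units [ 0.837 -0.035  0.028] turn -0.003
t 13.48 pos [ 521.9 -133.5   41.1] toolx deg 86.98 tilt [ 0.002 -0.    -1.   ] F [-0.1  1.  -2.3] T [ 0.02 -0.    0.01] gap 0.224
units [ 0.838 -0.033  0.026] turn -0.004
t 13.53 pos [ 521.8 -133.6   41. ] toolx deg 86.98 tilt [ 0.001 -0.    -1.   ] F [ 0.  -0.6 -1.2] T [ 0.07  0.   -0.03] gap 0.224
units [ 0.839 -0.03   0.025] turn -0.005
```

View pics/s9b.png

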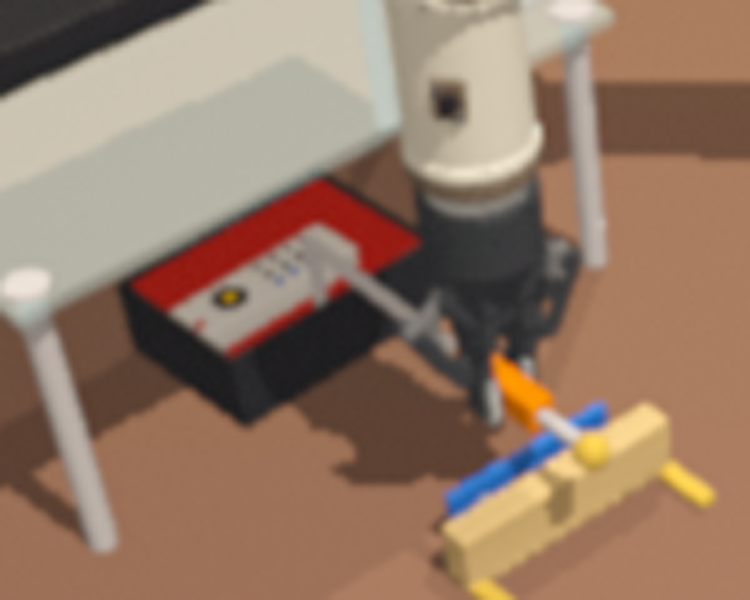

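Call:
{"method": "apply_moves", "body": {"motion": [[[0.1,0,0,0,-1],[0.1,0,0,0,-1],[0.1,-0.01,0,0,-1],[0.1,0,0,0,-1],[0.1,-0.01,0,0,-1],[0.1,0,0,0,-1],[0.1,-0.01,0,0,-1],[0.1,0,0,0,-1],[0.1,-0.01,0,0,-1],[0.1,0,0,0,-1]]]}}

```text
time_s: 14.37
position: [521.5, -93.2, 40.1]
ee_rot: [-0.0, 0.726, 0.688, -0.0]
force: [-0.9, -2.9, -2.5]
finger_gap: 0.223
```

```bash
python3 -c "
from h import *
for _ in range(3):
  b=save('scene','s10.png');to([524,55,40],87)
"
```

```text
t 14.42 pos [521.6 -92.   40.1] toolx deg 87.03 tilt [-0.     0.001 -1.   ] F [-0.8 -1.9 -2.4] T [-0.62  0.06 -0.07] gap 0.221
units [ 3.673 -0.13   0.006] turn 0.006
t 14.47 pos [521.5 -92.1  40.2] toolx deg 87.04 tilt [-0.     0.001 -1.   ] F [ 0.  -0.2 -1.8] T [-0.02 -0.02  0.  ] gap 0.221
units [ 3.675 -0.129  0.007] turn 0.008
t 14.52 pos [521.6 -92.1  40.2] toolx deg 87.04 tilt [-0.     0.001 -1.   ] F [-0.8  0.6 -2.1] T [ 0.09  0.02 -0.01] gap 0.221
units [ 3.676 -0.131  0.009] turn 0.008
```

Call:
{"method": "apply_moves", "body": {"motion": [[[0.1,0,0,0,-1],[0.2,-0.01,0,0,-1],[0.2,-0.01,0,0,-1],[0.2,0,0,0,-1],[0.2,-0.01,0,0,-1],[0.2,-0.01,0,0,-1],[0.2,0,0,0,-1],[0.2,-0.01,0,0,-1],[0.2,-0.01,0,0,-1],[0.2,0,0,0,-1],[0.2,-0.01,0,0,-1],[0.2,-0.01,0,0,-1],[0.2,0,0,0,-1],[0.2,-0.01,0,0,-1],[0.1,-0.01,0,0,-1],[0,0,0,0,-1],[0,0,0,0,-1]]]}}

```text
time_s: 15.93
position: [523.7, 19.8, 40.3]
ee_rot: [-0.0, 0.725, 0.689, 0.0]
force: [0.2, -0.7, -1.9]
finger_gap: 0.22
```

```bash
python3 -c "
from h import *
to([524,55,40],87)
b=save('scene','s11.png');a=save('top','t11.png');to([524,55,40],87)
cv2.imwrite('pics/t11b.png',cv2.resize(a[130:240,230:390][:,:,::-1],(800,550),interpolation=cv2.INTER_CUBIC))
cv2.imwrite('pics/s11b.png',cv2.resize(b[100:220,130:280][:,:,::-1],(750,600),interpolation=cv2.INTER_CUBIC))
"
```

```text
t 15.93 pos [523.7  19.8  40.3] toolx deg 87.04 tilt [ 0.     0.001 -1.   ] F [ 0.2 -0.7 -1.9] T [ 0.1  -0.02  0.01] gap 0.22
units [ 0.878 -0.037  0.009] turn 0.009
t 16.03 pos [523.7  19.   40.3] toolx deg 86.99 tilt [ 0.     0.001 -1.   ] F [ 0.1 -0.5 -2.5] T [ 0.03  0.02 -0.01] gap 0.22
units [ 0.898 -0.04   0.008] turn -0.002
```

View pics/t11b.png

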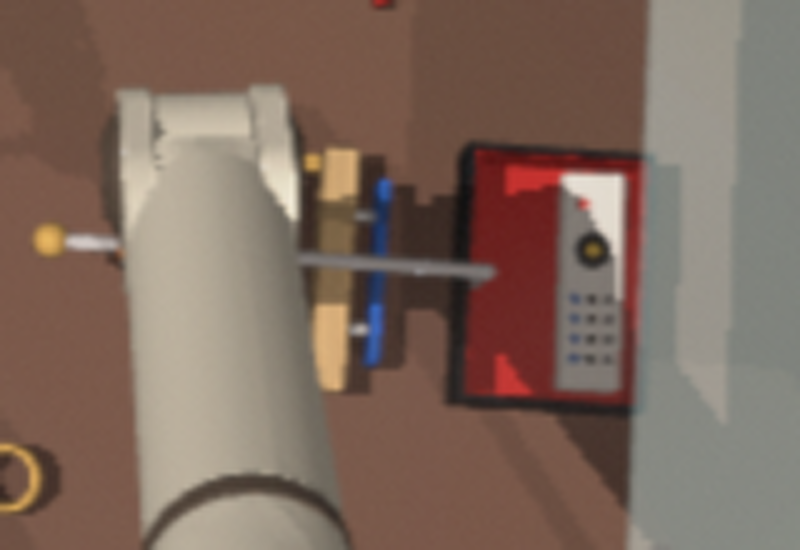

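View pics/s11b.png

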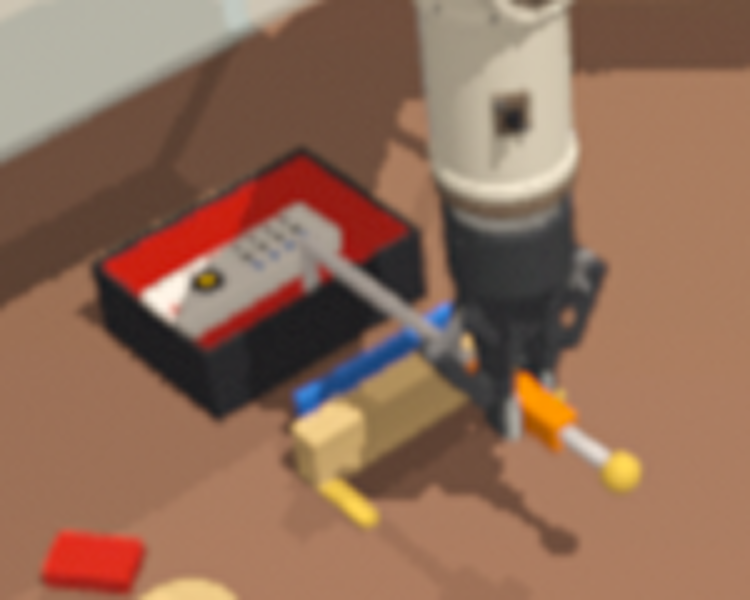

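```bash
cat > run.py <<'E'
from h import *
from scipy.optimize import least_squares
Tt,it=campose('top');Ts,is_=campose('scene')
def P(ou,ov,k): return lambda u,v:(ou+(u+.5)/k-.5,ov+(v+.5)/k-.5)
def run(obs,x0):
    for sel in ('ts','t','s'):
        o=[q for q in obs if q[0] in sel]
        def f(p):
            r=[]
            for cam,(u,v),(X,Y,Z) in o:
                T,i=(Tt,it) if cam=='t' else (Ts,is_)
                cc,s=np.cos(p[2]/57.3),np.sin(p[2]/57.3)
                q=proj(T,i,[p[0]+cc*X-s*Y,p[1]+s*X+cc*Y,Z]); r+=[q[0]-u,q[1]-v]
            return r
        s=least_squares(f,x0,loss='soft_l1');print(sel,s.x.round(1),np.round(s.fun,1))
E
python3 - <<'E'
from h import *
for n,f,(u,v,w,h),k in [('t11','pics/t11c.png',(312,152,56,64),9),('s11','pics/s11c.png',(143,124,76,64),9)]:
    im=cv2.imread(f'pics/{n}.png')
    cv2.imwrite(f,cv2.resize(im[v:v+h,u:u+w],(w*k,h*k),interpolation=cv2.INTER_LANCZOS4))
E
```

```text
(no output)
```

View pics/t11c.png

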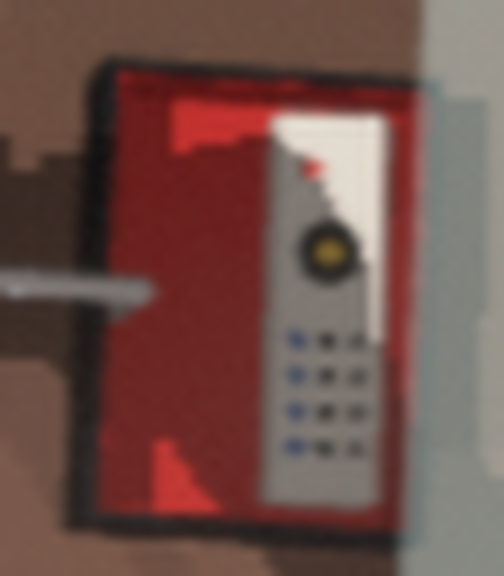

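View pics/s11c.png

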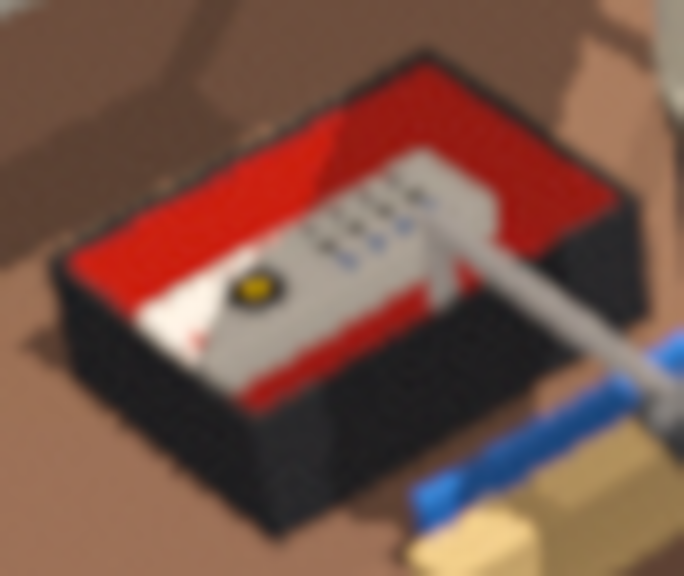

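```bash
python3 - <<'E'
from run import *
a=P(312,152,9);b=P(143,124,9)
run([('t',a(108,57),(90,65,60)),('t',a(88,85),(90,65,0)),('t',a(65,525),(-90,65,0)),('t',a(112,68),(85,60,60)),('t',a(98,510),(-85,60,60)),('t',a(432,80),(90,-65,60)),('t',a(408,548),(-90,-65,60)),
('s',b(252,415),(90,65,60)),('s',b(278,535),(90,65,0)),('s',b(632,200),(-90,65,60)),('s',b(645,315),(-90,65,0)),('s',b(55,265),(90,-65,60)),('s',b(75,380),(90,-65,0)),('s',b(428,52),(-90,-65,60))],[514,-250,-3])
d=P(182,155,10);c=P(276,155,10)
for u,v in [(322,108),(300,482)]: print(atz(Tt,it,*c(u,v),43))
for u,v in [(68,238),(380,48)]: print(atz(Ts,is_,*d(u,v),43))
E
```

```text
ts [ 514.1 -241.8   -2.7] [-0.4  0.4 -0.8  0.  -0.8  1.1  0.5  0.7 -0.4  0.4  0.9  0.3  1.4  0.1
 -0.3  1.6 -0.6  1.9  0.9 -0.   0.8  0.8 -1.9 -0.5 -0.9  0.3 -0.5 -0.2]
t [ 515.5 -241.7   -2.9] [-0.4 -0.1 -0.7 -0.4 -0.9  0.7  0.6  0.2 -0.5 -0.   1.  -0.   1.3 -0.3]
s [ 511.3 -243.2   -2.5] [ 0.1  0.9 -0.1  1.2  1.2 -0.6  1.1  0.2 -1.5 -1.  -0.6 -0.2 -0.2 -0.7]
[ 583.70701665 -129.88488683   43.        ]
[ 452.51103591 -123.14219533   43.        ]
[ 579.11791887 -128.57081743   43.        ]
[ 448.96915725 -122.41841469   43.        ]
```

Call:
{"method": "apply_moves", "body": {"motion": [[[0.1,-0.01,0,0,-1],[0.1,-0.01,0,0,-1],[0.1,-0.01,0,0,-1],[0.1,-0.01,0,0,-1],[0.1,0,0,0,-1],[0.1,-0.01,0,0,-1],[0.1,-0.01,0,0,-1],[0.1,0,0,0,-1],[0.1,-0.01,0,0,-1],[0.1,-0.01,0,0,-1],[0,0,0,0,-1],[0,0,0,0,-1]]]}}

```text
time_s: 17.03
position: [522.5, 60.1, 40.3]
ee_rot: [-0.0, 0.725, 0.689, 0.0]
force: [0.6, -0.1, -2.3]
finger_gap: 0.218
```

```bash
python3 -c "
from h import *
for _ in range(3): a=save('top','t12.png');to([523,69,40],87)
b=save('scene','s12.png')
cv2.imwrite('pics/t12b.png',cv2.resize(a[148:218,270:366][:,:,::-1],(768,560),interpolation=cv2.INTER_LANCZOS4))
cv2.imwrite('pics/s12b.png',cv2.resize(b[124:200,143:243][:,:,::-1],(750,570),interpolation=cv2.INTER_LANCZOS4))
"
```

```text
t 17.08 pos [522.6  60.   40.3] toolx deg 87.03 tilt [ 0.     0.001 -1.   ] F [ 0.6 -0.2 -2. ] T [ 0.09 -0.03 -0.04] gap 0.223
units [ 0.226 -0.001  0.008] turn 0.006
t 17.13 pos [522.6  59.8  40.3] toolx deg 87.02 tilt [ 0.     0.001 -1.   ] F [-0.2  0.4 -1.9] T [0.01 0.   0.  ] gap 0.222
units [ 0.23  -0.003  0.009] turn 0.004
t 17.18 pos [522.6  59.6  40.3] toolx deg 87.01 tilt [ 0.     0.001 -1.   ] F [-0.6 -0.1 -2.8] T [ 0.01  0.02 -0.04] gap 0.218
units [ 0.236 -0.002  0.008] turn 0.001
```

View pics/t12b.png

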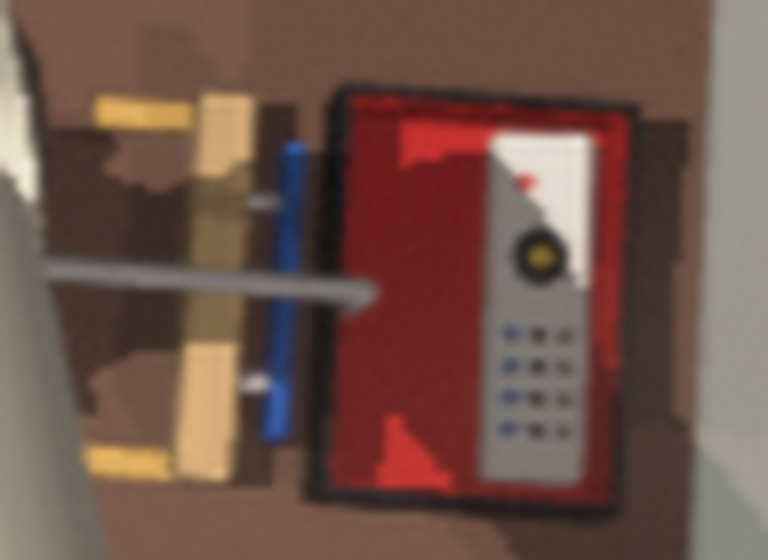

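View pics/s12b.png

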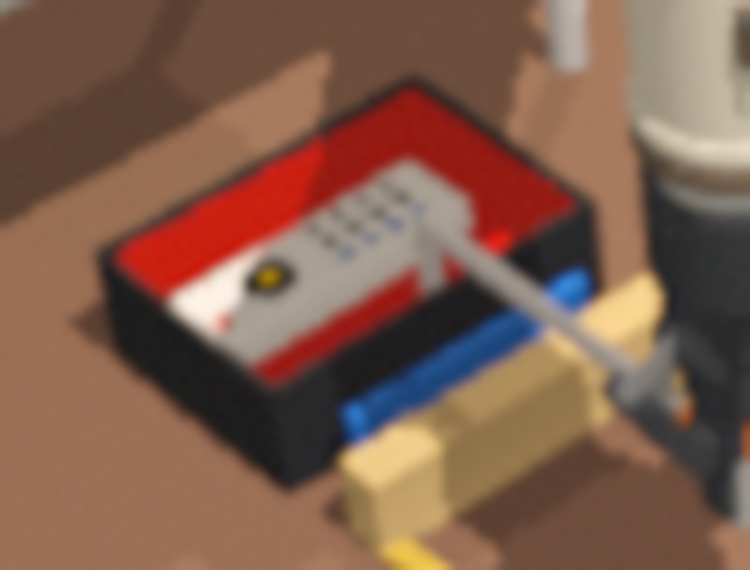

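Call:
{"method": "apply_moves", "body": {"motion": [[[0.03,0,0,0,-1],[0.03,0,0,0,-1],[0.03,0,0,0,-1],[0.03,0,0,0,-1],[0.03,0,0,0,-1]]]}}

```text
time_s: 17.65
position: [522.6, 64.1, 40.1]
ee_rot: [0.0, 0.726, 0.688, -0.0]
force: [0.5, -2.8, -3.2]
finger_gap: 0.222
```

```bash
cat >> h.py <<'E'
def feel(n=8):
    F=[];Y=[]
    for _ in range(n):
        grab_frame('top'); s=sense(); F.append(s['force']);Y.append(s['position'])
    print('t',round(float(s['time_s']),2),'F',np.mean(F,0).round(2),'pos',np.mean(Y,0).round(2), 'Fy',np.round([f[1] for f in F],1))
E
python3 -c "
from h import *
feel(3)"
```

```text
t 17.8 F [-0.4  -2.98 -2.81] pos [522.57  64.6   40.07] Fy [-3.5 -2.3 -3.2]
```

Call:
{"method": "apply_moves", "body": {"motion": [[[0.03,0,0,0,-1],[0.03,0,0,0,-1],[0,0,0,0,-1]]]}}

```text
time_s: 18.05
position: [522.8, 67.5, 40.2]
ee_rot: [-0.0, 0.725, 0.688, 0.0]
force: [-0.2, -3.0, -2.4]
finger_gap: 0.218
```

```bash
python3 -c "
from h import *
feel(3)"
```

```text
t 18.2 F [-0.24 -2.01 -3.17] pos [522.82  67.46  40.18] Fy [-2.7 -1.6 -1.7]
```

Call:
{"method": "apply_moves", "body": {"motion": [[[0.03,0,0,0,-1],[0.03,0,0,0,-1],[0,0,0,0,-1]]]}}

```text
time_s: 18.45
position: [523.0, 69.8, 40.2]
ee_rot: [-0.0, 0.725, 0.688, 0.0]
force: [-0.3, -2.5, -3.7]
finger_gap: 0.224
```

```bash
python3 -c "
from h import *
feel(3)"
```

```text
t 18.6 F [-0.52 -2.42 -2.46] pos [523.03  69.84  40.21] Fy [-2.9 -2.1 -2.3]
```

Call:
{"method": "apply_moves", "body": {"motion": [[[0.025,0,0,0,-1],[0.025,0,0,0,-1],[0,0,0,0,-1]]]}}

```text
time_s: 18.85
position: [523.2, 71.7, 40.2]
ee_rot: [-0.0, 0.725, 0.688, 0.0]
force: [0.1, -1.9, -3.0]
finger_gap: 0.223
```

```bash
python3 -c "
from h import *
feel(3)"
```

```text
t 19.0 F [ 0.13 -2.45 -2.62] pos [523.15  71.7   40.19] Fy [-2.2 -2.8 -2.4]
```

Call:
{"method": "apply_moves", "body": {"motion": [[[0.025,0,0,0,-1],[0.025,0,0,0,-1],[0,0,0,0,-1]]]}}

```text
time_s: 19.25
position: [523.2, 73.5, 40.1]
ee_rot: [0.0, 0.725, 0.688, -0.0]
force: [0.4, -3.4, -3.2]
finger_gap: 0.218
```

```bash
python3 -c "
from h import *
feel(3)"
```

```text
t 19.4 F [-0.02 -3.27 -2.6 ] pos [523.22  73.49  40.16] Fy [-2.5 -3.2 -4.1]
```

Call:
{"method": "apply_moves", "body": {"motion": [[[0.025,0,0,0,-1],[0,0,0,0,-1],[0,0,0,0,-1]]]}}

```text
time_s: 19.65
position: [523.2, 73.9, 40.1]
ee_rot: [0.0, 0.726, 0.688, -0.0]
force: [0.3, -5.6, -3.2]
finger_gap: 0.227
```

```bash
python3 -c "
from h import *
feel(3)"
```

```text
t 19.8 F [ 0.39 -4.77 -3.71] pos [523.21  73.91  40.1 ] Fy [-4.  -5.2 -5.1]
```

```bash
python3 -c "
from h import *
a=save('top','t13.png')
b=save('scene','s13.png')
cv2.imwrite('pics/t13b.png',cv2.resize(a[148:218,270:366][:,:,::-1],(768,560),interpolation=cv2.INTER_LANCZOS4))
cv2.imwrite('pics/s13b.png',cv2.resize(b[124:200,153:253][:,:,::-1],(750,570),interpolation=cv2.INTER_LANCZOS4))
"
```

```text
(no output)
```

View pics/t13b.png

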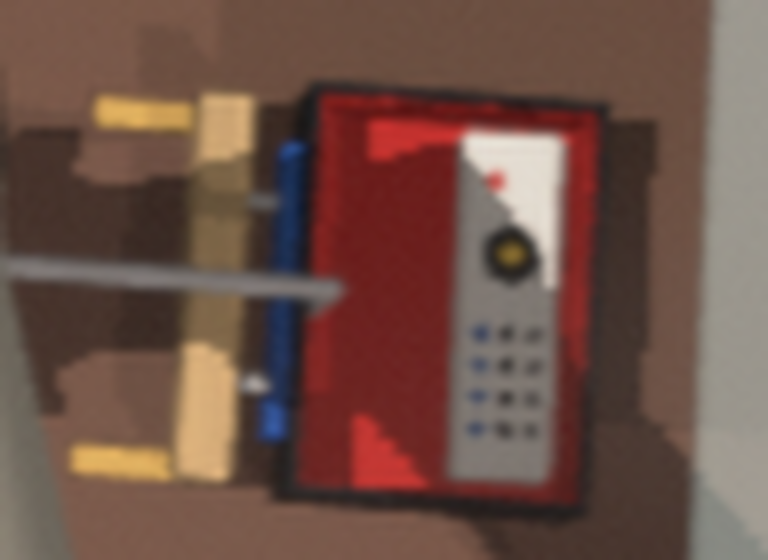

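View pics/s13b.png

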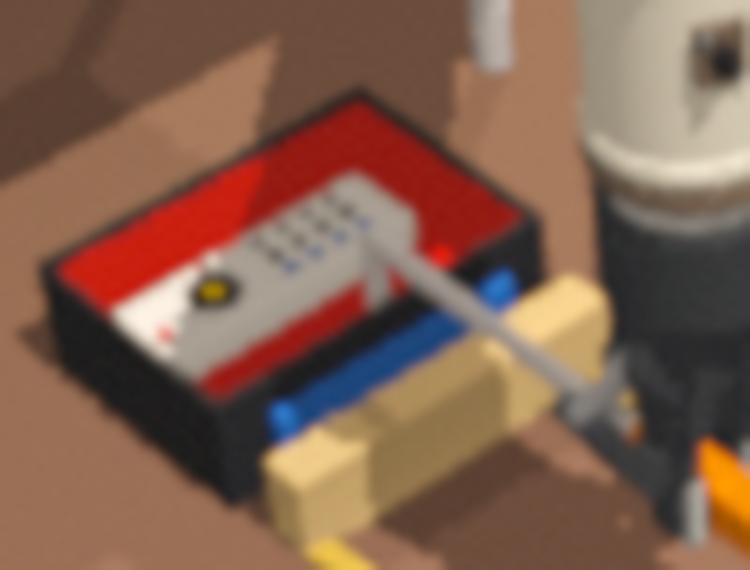

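Call:
{"method": "apply_moves", "body": {"motion": [[[0.025,0,0,0,-1],[0.025,0,0,0,-1],[0,0,0,0,-1],[0,0,0,0,-1]]]}}

```text
time_s: 20.23
position: [523.2, 74.7, 39.9]
ee_rot: [0.0, 0.726, 0.688, -0.001]
force: [0.1, -7.6, -4.9]
finger_gap: 0.219
```

```bash
python3 -c "
from h import *
feel(4)"
```

```text
t 20.43 F [ 0.06 -7.61 -4.09] pos [523.2   74.73  39.93] Fy [-7.9 -7.6 -7.6 -7.4]
```

Call:
{"method": "apply_moves", "body": {"motion": [[[0.025,0,0,0,-1],[0.025,0,0,0,-1],[0.02,0,0,0,-1],[0,0,0,0,-1],[0,0,0,0,-1],[0,0,0,0,-1]]]}}

```text
time_s: 20.93
position: [523.2, 75.6, 39.7]
ee_rot: [0.001, 0.726, 0.687, -0.002]
force: [-0.4, -11.1, -5.2]
finger_gap: 0.217
```

```bash
python3 -c "
from h import *
feel(4)"
```

```text
t 21.13 F [  0.26 -11.37  -5.1 ] pos [523.18  75.6   39.67] Fy [-11.  -12.  -11.1 -11.3]
```

Call:
{"method": "apply_moves", "body": {"motion": [[[0,0,0,0,-1],[0,0,0,0,-1],[0,0,0,0,-1],[0,0,0,0,-1],[0,0,0,0,-1],[0,0,0,0,-1],[0,0,0,0,-1]]]}}

```text
time_s: 21.72
position: [523.2, 75.6, 39.7]
ee_rot: [0.001, 0.726, 0.687, -0.002]
force: [1.0, -11.1, -4.5]
finger_gap: 0.22
```

```bash
python3 -c "
from h import *
feel(3)
a=save('top','t14.png')
b=save('scene','s14.png')
cv2.imwrite('pics/t14b.png',cv2.resize(a[148:218,290:350][:,:,::-1],(514,600),interpolation=cv2.INTER_LANCZOS4))
cv2.imwrite('pics/s14b.png',cv2.resize(b[124:200,153:253][:,:,::-1],(750,570),interpolation=cv2.INTER_LANCZOS4))
"
```

```text
t 21.87 F [  0.66 -11.18  -5.14] pos [523.19  75.6   39.68] Fy [-10.6 -11.5 -11.4]
```

View pics/t14b.png

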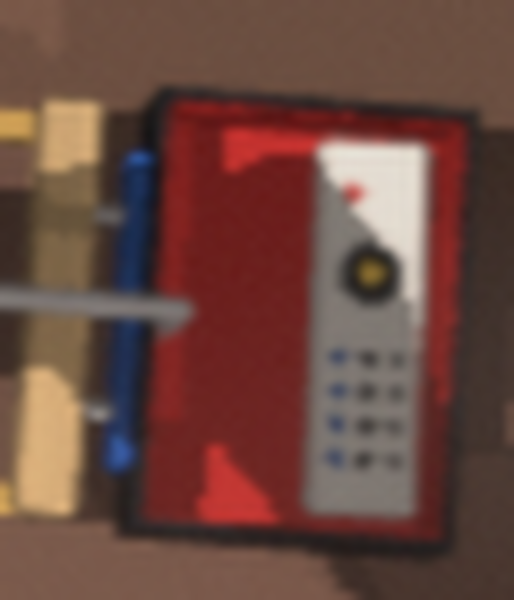

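View pics/s14b.png

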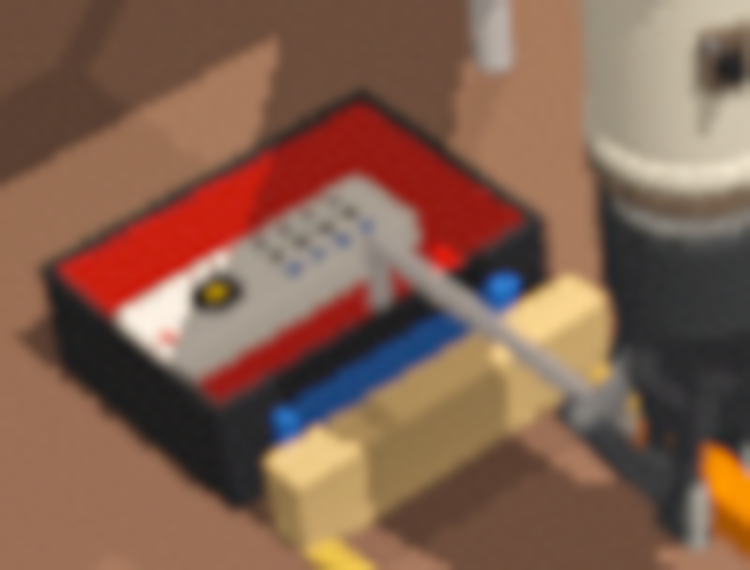

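Call:
{"method": "apply_moves", "body": {"motion": [[[-0.05,0,0,0,-1],[-0.05,0,0,0,-1],[-0.05,0,0,0,-1],[-0.05,0,0,0,-1],[-0.1,0,0,0,-1],[-0.15,0,0,0,-1],[0,0,0,0,-1],[0,0,0,0,-1],[0,0,0,0,-1]]]}}

```text
time_s: 22.72
position: [522.7, 61.5, 40.3]
ee_rot: [-0.0, 0.726, 0.688, 0.0]
force: [-0.2, 0.5, -1.9]
finger_gap: 0.222
```

```bash
python3 -c "
from h import *
feel(2)
b=save('scene','s15.png')
cv2.imwrite('pics/s15b.png',cv2.resize(b[124:200,153:253][:,:,::-1],(750,570),interpolation=cv2.INTER_LANCZOS4))
to([0,0,130],87)"
```

```text
t 22.82 F [ 0.75 -0.27 -1.71] pos [522.65  61.69  40.25] Fy [-0.  -0.5]
t 22.87 pos [522.6  61.7  40.2] toolx deg 87.0 tilt [ 0.  0. -1.] F [ 0.4  0.2 -2.2] T [0.02 0.05 0.02] gap 0.22
units [ -2.223 -12.967  -2.245] turn 0.0
```

View pics/s15b.png

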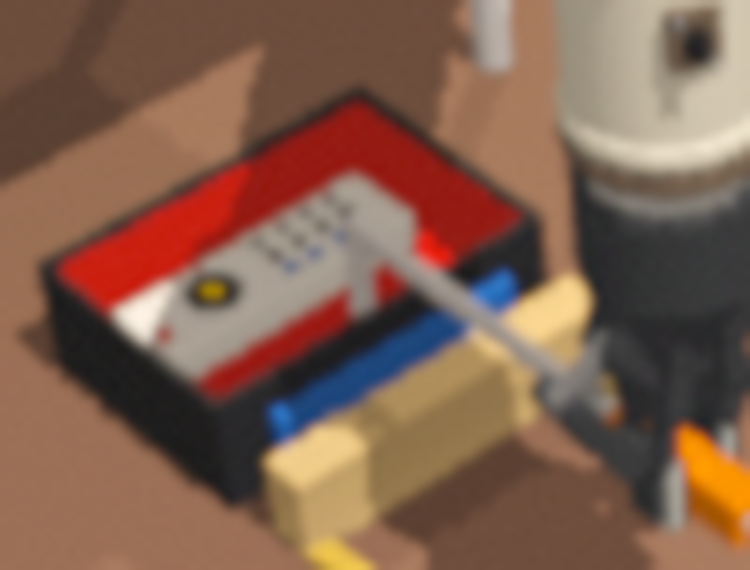

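Call:
{"method": "apply_moves", "body": {"motion": [[[0,0,-0.2,0,-1],[0,0,-0.4,0,-1],[0,0,-0.5,0,-1],[0,0,-0.5,0,-1],[0,0,-0.4,0,-1],[0,0,-0.25,0,-1],[0.3,0,0,0,-1],[0.6,0,0,0,-1],[0.6,0,0,0,-1],[0.7,0,0,0,-1],[0.7,0,0,0,-1],[0.7,0,0,0,-1],[0.7,0,0,0,-1],[0.7,0,0,-0.6,-1],[0.7,0,0,-0.6,-1],[0.6,0,0,-0.57,-1],[0.4,0,0,0,-1],[0,0,0,0,-1],[0,0,0,0,-1],[0,0,0,0,-1]]]}}

```text
time_s: 24.53
position: [530.0, 327.6, 129.4]
ee_rot: [0.0, 0.671, 0.742, -0.001]
force: [0.7, -0.7, -2.5]
finger_gap: 0.223
```

```bash
python3 -c "
from h import *
to([524,345,130],95.87)"
```

```text
t 24.53 pos [530.  327.6 129.4] toolx deg 95.73 tilt [-0.001 -0.002 -1.   ] F [ 0.7 -0.7 -2.5] T [-0.01 -0.03 -0.03] gap 0.223
units [ 0.448 -0.105 -0.017] turn -0.028
```

Call:
{"method": "apply_moves", "body": {"motion": [[[0.23,-0.05,0,-0.03,-1],[0.22,-0.05,0,0,-1],[0,0,0,0,-1],[0,0,0,0,-1],[0,0,0,0,-1]]]}}

```text
time_s: 24.95
position: [524.5, 346.3, 130.3]
ee_rot: [0.0, 0.669, 0.743, -0.0]
force: [0.2, -0.1, -1.8]
finger_gap: 0.222
```

```bash
python3 -c "
from h import *
to([524,345,58.5],95.87)
im=save('wrist','w20.png');to([524,345,58.5],95.87)
cv2.imwrite('pics/w20b.png',cv2.resize(im[:,:,::-1],(800,600)))"
```

```text
t 24.95 pos [524.5 346.3 130.3] toolx deg 95.98 tilt [ 0. -0. -1.] F [ 0.2 -0.1 -1.8] T [ 0.02 -0.05  0.01] gap 0.222
units [-0.031 -0.015  1.794] turn 0.022
t 25.0 pos [524.7 346.  130.3] toolx deg 95.95 tilt [ 0. -0. -1.] F [ 0.  -0.1 -1.3] T [ 0.05  0.04 -0.01] gap 0.223
units [-0.023 -0.019  1.794] turn 0.016
```

View pics/w20b.png

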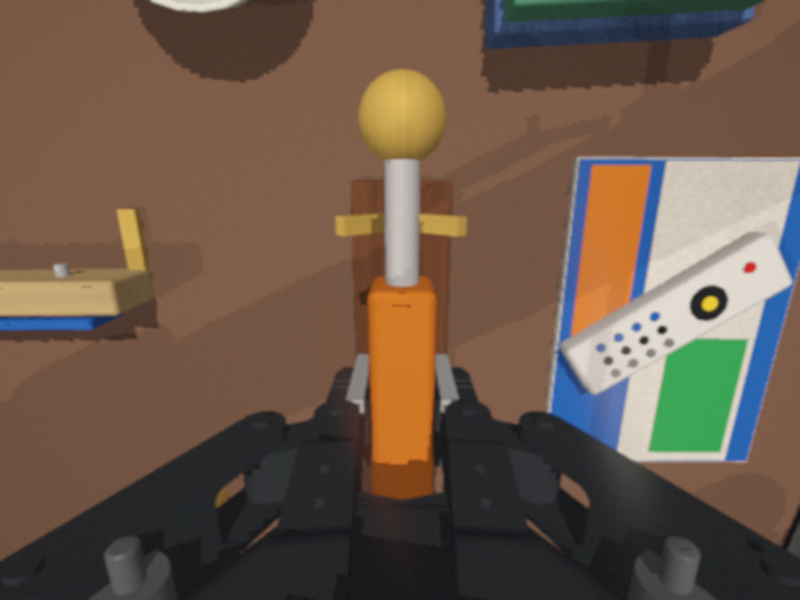

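Call:
{"method": "apply_moves", "body": {"motion": [[[-0.03,-0.01,0.3,0.02,-1],[0,0,0.4,0,-1],[0,0,0.4,0,-1],[0,0,0.3,0,-1],[0,0,0.2,0,-1],[0,0,0.1,0,-1],[0,0,0.05,0,-1],[0,0,0,0,-1],[0,0,0,0,-1],[0,0,0,0,-1]]]}}

```text
time_s: 25.83
position: [524.8, 345.7, 61.1]
ee_rot: [0.0, 0.67, 0.742, 0.001]
force: [0.6, 0.2, -2.9]
finger_gap: 0.223
```

```bash
python3 -c "
from h import *
feel(3);to([524,345,58.5],95.87)"
```

```text
t 25.98 F [-0.45 -0.17 -2.38] pos [524.67 345.58  60.98] Fy [-0.4 -0.4  0.3]
t 25.98 pos [524.6 345.5  60.9] toolx deg 95.88 tilt [ 0.001  0.001 -1.   ] F [-0.6  0.3 -2.9] T [ 0.01  0.01 -0.  ] gap 0.223
units [-0.012 -0.016  0.06 ] turn 0.002
```

Call:
{"method": "apply_moves", "body": {"motion": [[[0,-0.01,0.03,0,-1],[0,0,0.02,0,-1],[0,0,0.02,0,-1],[0,0,0,0,-1],[0,0,0,0,-1]]]}}

```text
time_s: 26.4
position: [524.0, 345.3, 58.4]
ee_rot: [0.0, 0.67, 0.742, 0.0]
force: [-1.1, -1.6, 5.4]
finger_gap: 0.222
```

```bash
python3 -c "
from h import *
feel(3);to([524,345,58.5],95.87)"
```

```text
t 26.55 F [-2.34 -1.86  5.99] pos [523.99 345.34  58.37] Fy [-1.6 -1.7 -2.3]
t 26.55 pos [524.  345.3  58.4] toolx deg 95.87 tilt [ 0.  0. -1.] F [-2.4 -2.3  5.9] T [-0.3   0.46 -0.06] gap 0.222
units [-0.008 -0.001 -0.003] turn 0.001
```

Call:
{"method": "apply_moves", "body": {"motion": [[[0,0,-0.02,0,-1],[0,0,0,0,-1],[0,0,0,0,-0.4],[0,0,0,0,-0.3],[0,0,0,0,-0.2],[0,0,0,0,0],[0,0,0,0,0.3],[0,0,0,0,0.6],[0,0,0,0,1],[0,0,0,0,1],[0,0,0,0,1],[0,0,0,0,1]]]}}

```text
time_s: 27.55
position: [523.8, 345.2, 58.2]
ee_rot: [-0.0, 0.67, 0.742, 0.0]
force: [0.2, 0.2, -0.1]
finger_gap: 0.999
```

```bash
python3 -c "
from h import *
im=save('wrist','w21.png');to([524,345,58.5],95.87)
cv2.imwrite('pics/w21b.png',cv2.resize(im[:,:,::-1],(800,600)))"
```

```text
t 27.6 pos [523.7 345.2  58.2] toolx deg 95.88 tilt [-0.  0. -1.] F [ 0.   0.4 -0.2] T [-0.03  0.   -0.05] gap 0.999
units [-0.005  0.006 -0.008] turn 0.002
```

View pics/w21b.png

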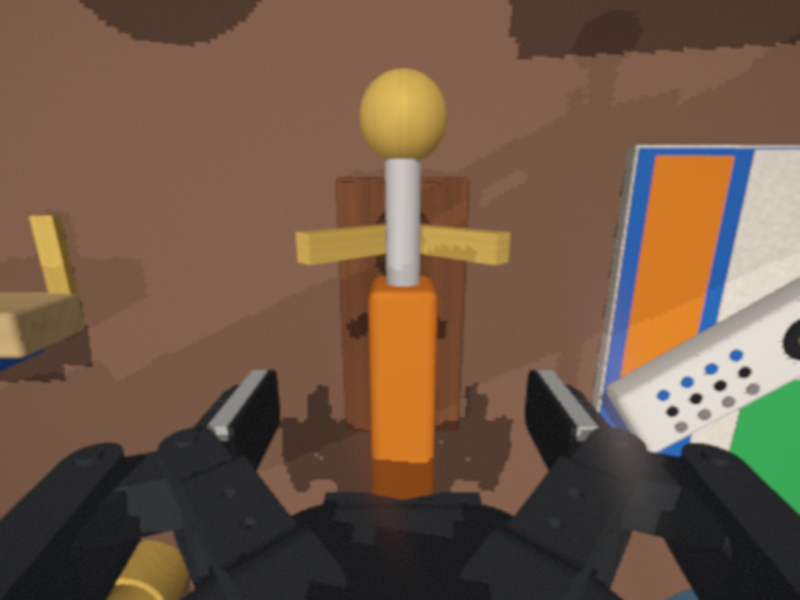

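The hook lies centred in both notches (ball at (402,115), neck between the brass arms at (402,245)) and the fingers are clear. I'll rise straight up, then move aside for a view.

Call:
{"method": "apply_moves", "body": {"motion": [[[0,0,-0.2,0,1],[0,0,-0.4,0,1],[0,0,-0.6,0,1],[0,0,-0.8,0,1],[0,0,-0.8,0,1],[0,0,-0.8,0,1],[0,0,-0.6,0,1],[0.6,-0.6,0,0,1],[0.6,-0.6,0,0,1],[0.6,-0.6,0,0,1],[0.6,-0.6,0,0,1],[0,0,0,0,1],[0,0,0,0,1],[0,0,0,0,1]]]}}

```text
time_s: 28.77
position: [418.9, 430.5, 226.8]
ee_rot: [0.0, 0.67, 0.743, 0.0]
force: [0.4, -0.6, -0.3]
finger_gap: 1.001
```

```bash
python3 -c "
from h import *
to([0,0,0])
a=save('scene','s30.png');b=save('top','t30.png')
cv2.imwrite('pics/s30b.png',cv2.resize(a[:,:,::-1],(800,600),interpolation=cv2.INTER_CUBIC))
cv2.imwrite('pics/t30b.png',cv2.resize(b[:,:,::-1],(800,600),interpolation=cv2.INTER_CUBIC))
cv2.imwrite('pics/t30c.png',cv2.resize(b[148:218,276:352][:,:,::-1],(684,630)[:2] if 0 else (651,600),interpolation=cv2.INTER_LANCZOS4))"
```

```text
t 28.77 pos [418.9 430.5 226.8] toolx deg 95.9 tilt [ 0.001 -0.    -1.   ] F [ 0.4 -0.6 -0.3] T [-0.08 -0.02  0.02] gap 1.001
units [ -9.63  -11.528   5.66 ] turn None
```

View pics/s30b.png

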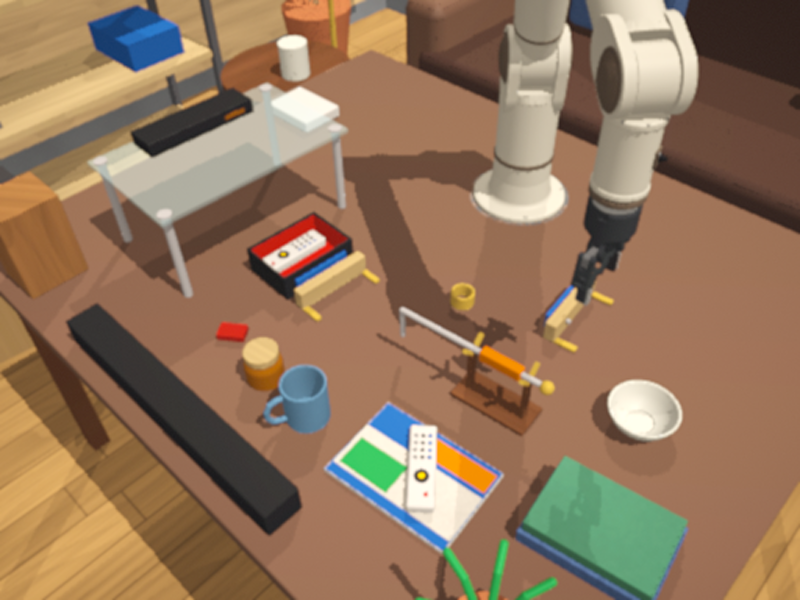

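View pics/t30b.png

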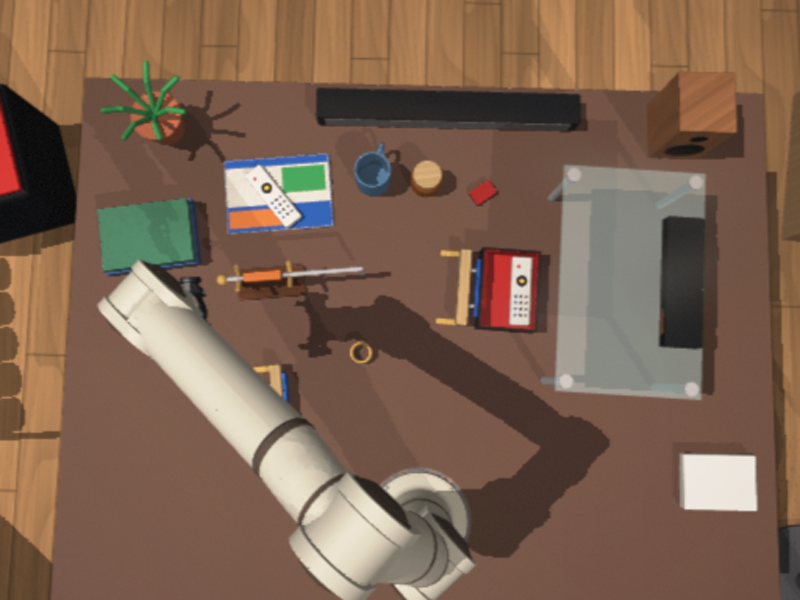

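View pics/t30c.png

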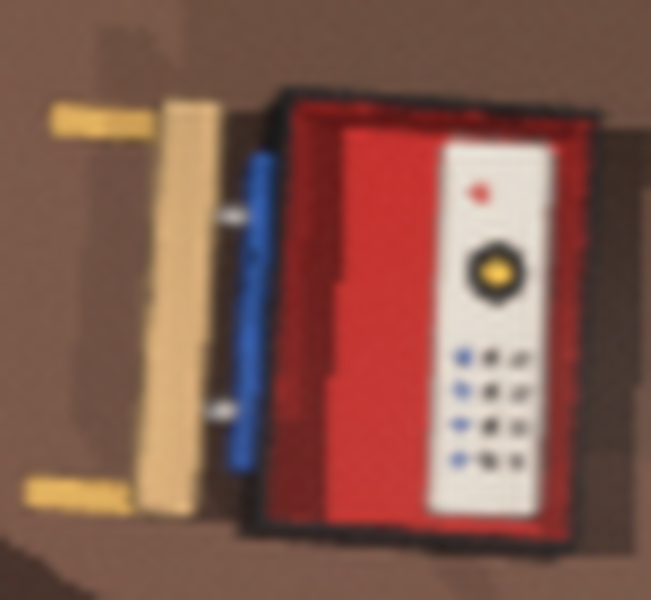

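```bash
python3 -c "
from h import *
print(sign_off())"
```

```text
the job is handed in; nothing more can be done
None
```

The job is handed in at about 29 s of the 67 s allowed. The caddy is parked against the rail's blue buffer with the remote inside, and the hook is back in its rest.

- **Drawing it out:** I hooked the caddy behind its near rim and pulled it out with the hook only. Friction was about 2.5–3 N.
- **Pressing:** I found the buffer by feel and held the caddy on it for more than 1 s. The wrist read about 11.3 N, so I estimate 8.5–9 N on the buffer after taking off friction. That estimate is not a direct measurement.
- **Last checks:** The final top and scene pictures show the long wall flat on the buffer. The middles are in line to about 1 mm. The hook lies in both notches and nothing else appears to have moved. The hand touches nothing.
- **What disagreed:** My first grasp closed on air above the handle without moving the hook. The real fingertips sit about 33 mm above the reported TCP, so I lowered the hand and gripped again. The scene and top cameras also differed by about 4 mm in x, so I lined up the caddy and rail within each camera's own picture.

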